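# Tighten the recessed hub nut of a tilted tube rotator with a T-handle socket wrench

### The job

Get the tube rotator ready: push the yellow transit bar by its peg up the slope, well clear of the hub collar, then fit the T-handle wrench fully home on the nut inside the collar and turn it clockwise until the nut is firm against its stop, and leave it so. Then set the wrench back upright on the floor of its green stand, not dropping it in, and let go. Do not shift the two capped sample tubes, the dishes or the ruler.

Things in the scene. Friction and masses are not known exactly. Their poses are not given: they have to be found in the camera images.
- hub: Hub of the tube rotator (blue disc, 164 mm across, on a white wedge housing, 210 x 220 mm on the table). Origin: on the hub axis on the disc's face, 105 mm above the table: the seat on which the nut stands. z: the hub axis, out of the disc, tilted 30 degrees from vertical towards the robot's side; x: up the slope, away from the robot; y: level. Six clipped tubes stand under 20 mm above the disc.
- collar_rim (a point): Centre of the rim of the blue collar around the hub axis, 38 mm above the disc's face; the collar is 46 mm inside and 58 mm outside in diameter. The hub nut stands down inside it. Axes as the hub's.
- nut_top (a point): Top centre of the brass hexagon nut in the collar, 17 mm above the seat, axes as the hub's (fixed: they do not turn with the nut). 24 mm across flats from 0 to 12 mm above the seat, then a cone from 23.6 to 14 mm across. How the flats face varies and is not told: find it by touch. It turns stiffly (0.15 N m), tightening clockwise seen from above, up to a hard stop.
- bar_peg (a point): Middle of the upright peg (16 mm thick, along the hub axis) near the free end of the yellow transit bar: 64 mm above the disc's face, the peg standing from 50 to 78 mm, 150 mm from the bar's pivot. Pushed towards hub +x with about 1 N, the bar swings about its pivot and stays where it is left.
- bar_pivot (a point): Pivot of the transit bar, at hub x = 0, y = +98 mm, 46 mm above the disc's face; its axis is parallel to hub z, on a steel post of 20 mm diameter. The yellow bar (18 mm wide, 175 mm long, 42 to 50 mm above the disc, just over the collar) starts lying across the collar.
- transit_bar (a joint): Angle of the transit bar, rad: 0 straight across the hub (peg towards hub -y), growing as the peg swings towards hub +x, up the slope; stop at 1.5. Over about 0.4 the bar is clear of the collar.
- nut (a joint): Angle that the nut has been turned, rad, growing clockwise: 0 loosest, 1.7 tight, hard against its stop; starts between 0 and 0.8. (It tells how far the nut is turned, not which way its flats face.) It stays where it is left, but a wrench turned back too far carries it back.
- stand: Wrench stand, a green block 85 x 85 x 55 mm fixed to the table, with a round hole of 46 mm diameter in its top, 45 mm deep. Origin: centre of its underside.
- stand_floor (a point): Centre of the floor of the stand's hole, 10 mm above the table.
- wrench_handle (a point): Centre of the orange crossbar of the loose T-handle wrench (0.22 kg, 121 mm long). The crossbar is 100 mm long along x, 16 mm wide along y, 18 mm high along z, on a 12 mm shaft; this point is 112 mm above the wrench's lower end, 9 mm below its top. At the start the wrench stands upright in the stand, z up, turned any way about z.
- wrench_mouth (a point): Centre of the mouth of the wrench's hexagon socket, at its lower end, 112 mm below the crossbar's centre on the shaft's axis; axes as the crossbar's. Socket: 25.6 mm across flats inside (flats face x and every 60 degrees), 21 mm deep, at most 36 mm across outside. Fully home, the mouth rests on the hub's seat; if not turned to fit, it stands about 12 mm above it.
- red_tube: Bystander: standing sample tube with red cap, 36 mm diameter, 95 mm high; origin at the centre of its underside.
- blue_tube: Bystander: standing sample tube with blue cap, 36 mm diameter, 95 mm high; origin at the centre of its underside.
- dishes: Bystander: stack of amber culture dishes, 88 mm diameter, 45 mm high; origin at the centre of its underside.
- ruler: Bystander: yellow ruler lying flat, 200 x 30 x 4 mm; origin at the centre of its underside.
- tip_box: Bystander: blue box of pipette tips, 90 x 120 mm, 63 mm high, fixed; it and the stand may have changed sides. Origin at the centre of its underside.

How it is judged:
On the way, in this order (a step that is already met when the one before it is completed fails the run):
1. the transit bar is swung clear of the collar (value of joint transit_bar above 0.4 rad), for 0.2 s.
2. the wrench is fully home on the nut (distance between wrench_mouth and hub below 0.008 m and angle between the z axis of wrench_mouth and the z axis of hub, either way round below 0.15 rad and value of joint transit_bar above 0.4 rad), for 0.1 s.
3. the nut is tight, with the wrench on it (distance between wrench_mouth and hub below 0.01 m and value of joint nut above 1.6 rad), for 0.1 s.
4. the wrench is set on the floor of its stand, still held (horizontal distance between wrench_mouth and stand_floor below 0.013 m and z of wrench_mouth in the frame of stand below 0.02 m and contact force between the fingers and wrench above 0.5 N), for 0.05 s.
At the end, for the whole second after the job is handed in: The nut is turned beyond 1.6 of its 1.7 rad, the transit bar is at more than 0.4 rad, and the wrench stands at rest in its stand, mouth within 13 mm of the hole's centre line and 5 mm of its floor, leaning less than 0.25 rad, released (value of joint nut above 1.6 rad and value of joint transit_bar above 0.4 rad and horizontal distance between wrench_mouth and stand_floor below 0.013 m and z of wrench_mouth in the frame of stand below 0.015 m and angle between wrench_mouth's own z axis and vertical below 0.25 rad and linear speed of wrench below 0.02 m/s); the robot touches nothing.
It fails at once if a sample tube is shifted by more than 30 mm or knocked over (distance of any of red_tube, blue_tube from where it was at the start of the episode above 0.03 m or angle between any of red_tube, blue_tube's own z axis and vertical above 0.5 rad).
It fails at once if the dishes or the ruler are shifted by more than 30 mm (distance of any of dishes, ruler from where it was at the start of the episode above 0.03 m).
It also fails if it takes over 72 s, if anything falls off the work surface, if the arm or the gripper's body presses on something with over 40 N, if the wrist force passes 120 N, or if a joint passes its speed limit or range.

### The arm

A 6-joint arm with a two-finger parallel gripper is mounted at the origin on the work surface. World frame = base frame: x ahead of the robot, y to its left, z up, the work surface at z = 0. Lengths are in m, angles in rad, forces in N, time in s.
With the tool pointing down it reaches from about 0.425 to 1.125 m from the base axis. Payload 14.9 kg.
Tool frame: the origin (TCP) lies on the mounting face of the last link; the fingertips stand 191 mm ahead of it and the grasp point (between the pads) lies 172 mm ahead of it; y points along the fingers, z is the direction in which the jaws open and shut, and the axes are right-handed (so a half turn about y gives the same grasp; the last joint's range is limited). The gripper opens to 91 mm and grips with 3 to 60 N. Pads are 32 mm wide; open, the fingers measure 118 mm over their backs; the gripper's body (76 mm by 178 mm) begins 60 mm behind the grasp point.
Start: joints at [-1.16, 0.379, 1.734, -0, 1.028, -0.033], TCP at [0.301, -0.632, 0.405] pointing down, gripper open.
Joint ranges: [-2.77, 2.77], [-0.74, 2.19], [0, 2.66], [-1.06, 4.2], [0.31, 2.87], [-3.08, 3.08]. Speed limits (rad/s): [1.89, 1.89, 2.39, 3.14, 3.14, 3.14].

### API

Orientations are given as [roll, pitch, yaw] about the fixed x, y, z axes, in that order (R = Rz(yaw) Ry(pitch) Rx(roll)).
In Python, from plant import state, cams, arm gives the robot as it stands.
- The arm moves only by the tool carry_out, never from a script. Its argument "moves" is a list of rows, each an object with "dp": the shift along the tool's x, y, z in mm, a list of three; "yaw": the turn about the tool's y in degrees; "claw": the finger opening in mm, from 0 to 91.2. In form: [{"dp": [dx, dy, dz], "yaw": yaw, "claw": claw}, ...]. A call has 1 to 8 rows; each row shifts and turns the commanded pose from where the row before left it, along the tool's axes as they then stand; what a row does not reach is not made up. A row lasts 1/8 s, in which the tool goes at most 62.5 mm and 10.7 degrees, less where a joint would pass 70% of its speed; a pose out of reach is approached as far as the arm can. A call with a gripper value outside its range is refused whole. The fingers move at their own pace and stop on an object; "force" is the grip in N (left out, the last holds). Time passes only in rows, so rows that do not move let the fingers close. It gives the time, the measured TCP pose, the force and the opening at its end, in the units of the state.
- state(): the state, without advancing time (a new reading comes with each control period).
- cams.snapshot(name): name is "side" or "top"; returns (picture, depth): 420x560x3 uint8, red, green, blue; 420x560 float32, m along the optical axis (not along the pixel's ray), 0 where there is no reading.
- cams.camera_model(name): a dict with "camera_matrix" (3x3 intrinsics, pixels), "rvec" (rotation vector, rad) and "tvec" (3), from world to camera coordinates, as OpenCV has them. Camera axes: x right, y down, z forward; pixel columns grow to the right and rows downward; lengths in m; the calibration is good to about 2 mm. A picture is of the moment at which its call begins. camera_model takes no time and is no camera call.
- arm.job_done(): hands the job in, once; it reports no verdict.
The state is a dict: "t": time; "q": joint angles; "qvel": joint speeds; "joint_torque": joint torques, N m; "position": TCP position; "tcp_rot": TCP orientation; "ft_force": force on the tool from outside, world axes, zero at the start; "moment": the same for the moment, N m; "opening": opening from 0.0 (shut) to 1.0 (fully open).
Only numpy, scipy, OpenCV 4.12 (cv2) and the standard library are available. Lean on these libraries where they do the work, as an engineer would, in place of code of your own. Each camera call takes 0.05 s, during which the arm holds its last target. There are 200 camera calls.

## Working session

There is one attempt and no reset: what is moved stays moved. The work goes in short steps, Python scripts to look and compute and a tool call to move; the robot and the scene stay as the last step left them, time stands still between calls to the robot, and variables do not carry over. Pictures are saved under pics/ and viewed, about 8 in all and at most 12, crops included, and the job is handed in when it is done.

Besides the shell and the picture viewer there is one more tool, called after "Call:" as a command line: name --argument value ..., lists and objects as JSON in quotes. carry_out: Moves the arm, as the interface text tells. Its arguments: {"type":"object","properties":{"moves":{"type":"array","items":{"type":"object","properties":{"dp":{"type":"array","items":{"type":"number"}},"yaw":{"type":"number"},"claw":{"type":"number"}}}},"force":{"type":"number"}},"required":["moves"]}

```bash
ls; mkdir -p pics; cat > h.py <<'E'
import numpy as np, cv2
from plant import state, cams, arm
from scipy.spatial.transform import Rotation as R
def cam(n):
    m=cams.camera_model(n);K=np.array(m["camera_matrix"]);Rm=cv2.Rodrigues(np.array(m["rvec"],float))[0];t=np.array(m["tvec"],float).ravel();return K,Rm,t
def snap(n,f=None):
    p,d=cams.snapshot(n)
    np.savez(f"{n}.npz",p=p,d=d)
    if f: cv2.imwrite(f"pics/{f}.png",p[:,:,::-1])
    return p,d
def cloud(n,d):
    K,Rm,t=cam(n);v,u=np.mgrid[:d.shape[0],:d.shape[1]]
    c=np.stack([(u-K[0,2])/K[0,0]*d,(v-K[1,2])/K[1,1]*d,d],-1)
    return (c-t)@Rm
def proj(n,P):
    K,Rm,t=cam(n);c=np.atleast_2d(P)@Rm.T+t;q=c@K.T;return q[:,:2]/q[:,2:]
def tool():
    s=state();T=R.from_euler('xyz',s["tcp_rot"]).as_matrix();return np.array(s["position"]),T,s
E
python3 - <<'E'
from h import *
for n in("side","top"):
    p,d=snap(n,n+"0"); K,Rm,t=cam(n); print(n,K[0,0],-Rm.T@t,Rm[2])
s=state();print(s);print(tool()[1])
E
```

```text
pics
side 501.49197901246987 [0.28736929 0.91148455 0.86740156] [ 0.18516998 -0.77132016 -0.60891485]
top 512.6590102551882 [3.68848067e-01 9.88304532e-04 1.31196328e+00] [ 0.12346767 -0.01909624 -0.99216484]
{'t': 0.1, 'q': array([-1.16028385e+00,  3.79358840e-01,  1.73468746e+00, -2.32126172e-05,
        1.02849986e+00, -3.33224040e-02]), 'qvel': array([-0.00061725, -0.00200092, -0.00063631,  0.00024087,  0.0007424 ,
        0.0018468 ]), 'joint_torque': array([ 3.71040092e-03, -7.65034175e+01, -4.35295022e+01,  6.53366558e-02,
        3.97993298e-02, -4.27697182e-05]), 'position': array([ 0.30050217, -0.63204715,  0.40416915]), 'tcp_rot': array([-1.57174997e+00,  1.19075007e-05, -2.69774579e+00]), 'ft_force': array([-0.17583555, -0.19514014, -0.42711015]), 'moment': array([-0.00822643, -0.01742569,  0.00200175]), 'opening': 0.9968745369968375}
[[-9.03106440e-01 -3.98754819e-04  4.29416579e-01]
 [-4.29416764e-01  8.66350762e-04 -9.03106025e-01]
 [-1.19075007e-05 -9.99999545e-01 -9.53638957e-04]]
```

View pics/top0.png

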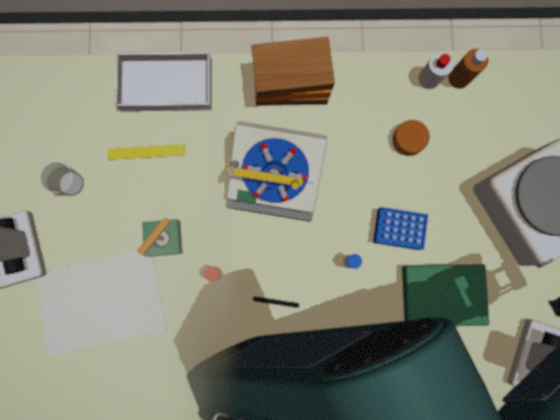

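View pics/side0.png

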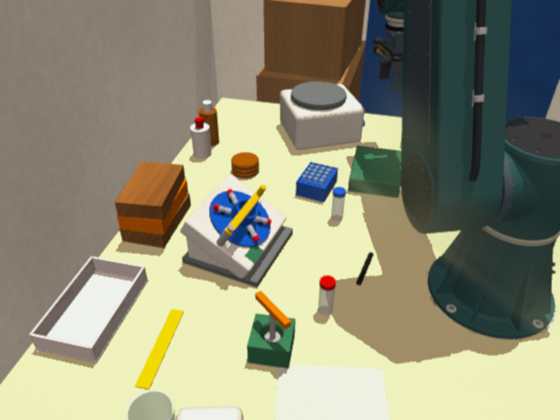

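The top view shows the hub disc at (275,171), with the bar pivot at (234,165) and the peg at (295,183). The stand is at (161,238) with the wrench crossbar across it. The side view agrees: stand at (272,340), hub at (240,217). Next I'll compute positions from depth.

```bash
python3 - <<'E'
from h import *
for n in("top","side"):
    z=np.load(n+".npz");p,d=z["p"],z["d"];C=cloud(n,d);hsv=cv2.cvtColor(p,cv2.COLOR_RGB2HSV)
    H,S,V=[hsv[...,i].astype(int) for i in range(3)]
    box={"top":(225,125,330,220),"side":(180,170,300,280)}[n];m=np.zeros(d.shape,bool);m[box[1]:box[3],box[0]:box[2]]=1
    m&=d>0
    bl=m&(H>105)&(H<125)&(S>150)
    P=C[bl]
    best=None;rng=np.random.default_rng(0)
    for _ in range(500):
        a=P[rng.choice(len(P),3,False)];nn=np.cross(a[1]-a[0],a[2]-a[0]);nn/=np.linalg.norm(nn)+1e-12
        k=abs((P-a[0])@nn)<.003
        if best is None or k.sum()>best.sum():best=k
    Q=P[best];c=Q.mean(0);nn=np.linalg.svd(Q-c)[2][2];nn*=np.sign(nn[2])
    print(n,"disc",len(P),len(Q),c.round(4),"normal",nn.round(3),"tilt",np.degrees(np.arccos(nn[2])).round(1),"yaw",np.degrees(np.arctan2(-nn[1],-nn[0])).round(1))
    # circle outline: centre from extents via minEnclosing in plane
    ex=np.cross([0,0,1],nn);ex/=np.linalg.norm(ex);ey=np.cross(nn,ex)
    uv=np.stack([(Q-c)@ex,(Q-c)@ey],1).astype(np.float32);cc,r=cv2.minEnclosingCircle(uv);print(" circ centre",(c+cc[0]*ex+cc[1]*ey).round(4),r)
    ye=m&(H>20)&(H<35)&(S>130)&(V>120);Y=C[ye];hh=(Y-c)@nn
    print(" yellow h pct",np.percentile(hh,[5,25,50,75,95,100]).round(4))
    B=Y[(hh>.045)&(hh<.053)];bc=B.mean(0);ax=np.linalg.svd(B-bc)[2][0];s=(B-bc)@ax;print(" bar centre",bc.round(4),"ax",ax.round(3),"ext",s.min(),s.max())
    pg=Y[hh>.065];print(" peg",len(pg),pg.mean(0).round(4) if len(pg) else None)
    orr=(H>5)&(H<20)&(S>170)&(d>0);b={"top":(130,210,185,265),"side":(245,280,300,340)}[n];mm=np.zeros_like(orr);mm[b[1]:b[3],b[0]:b[2]]=1
    O=C[orr&mm];top=O[O[:,2]>np.percentile(O[:,2],60)-.006];oc=O.mean(0);a=np.linalg.svd(O-oc)[2][0];s=(O-oc)@a
    print(" orange",len(O),oc.round(4),"z",np.percentile(O[:,2],[5,50,95]).round(4),"mid",(oc+a*(s.min()+s.max())/2).round(4),s.max()-s.min(),"yaw",np.degrees(np.arctan2(a[1],a[0])).round(1))
    g=(H>50)&(H<90)&(S>90)&(d>0);b={"top":(135,210,190,265),"side":(240,310,305,370)}[n];mm[:]=0;mm[b[1]:b[3],b[0]:b[2]]=1
    G=C[g&mm];G=G[abs(G[:,2]-.055)<.004];r=cv2.minAreaRect(G[:,:2].astype(np.float32)*1000);print(" stand",len(G),r)
    for nm,px in {"top":{"red":(211,273),"blue":(354,261),"dish":(411,137),"box":(401,228)},"side":{"red":(327,283),"blue":(339,192),"dish":(245,160),"box":(318,178)}}[n].items():print(" ",nm,C[px[1],px[0]].round(3))
E
```

```text
top disc 1728 1207 [ 0.6118 -0.0053  0.1098] normal [-0.488  0.096  0.868] tilt 29.8 yaw -11.1
 circ centre [ 0.6034 -0.0028  0.1049] 0.08008046448230743
 yellow h pct [0.0464 0.0486 0.0501 0.052  0.0755 0.0808]
 bar centre [0.5835 0.019  0.1486] ax [-0.17  -0.985  0.01 ] ext -0.08591638391342366 0.084343699599599
 peg 42 [ 0.5602 -0.0485  0.1726]Traceback (most recent call last):
  File "<stdin>", line 24, in <module>
    return _quantile_unchecked(
        a, q, axis, out, overwrite_input, method, keepdims, weights)
    return _ureduce(a,
                    func=_quantile_ureduce_func,
    ...<5 lines>...
                    overwrite_input=overwrite_input,
                    method=method)
    r = func(a, **kwargs)
    result = _quantile(arr,
                       quantiles=q,
    ...<2 lines>...
                       out=out,
                       weights=wgt)
    slices_having_nans = np.isnan(arr[-1, ...])
                                  ~~~^^^^^^^^^
IndexError: index -1 is out of bounds for axis 0 with size 0
```

```bash
python3 - <<'E'
from h import *
for n in("top","side"):
    z=np.load(n+".npz");p,d=z["p"],z["d"];C=cloud(n,d);hsv=cv2.cvtColor(p,cv2.COLOR_RGB2HSV)
    H,S,V=[hsv[...,i].astype(int) for i in range(3)]
    px={"top":(155,237),"side":(270,307)}[n];print(n,hsv[px[1],px[0]],d[px[1],px[0]],C[px[1],px[0]].round(3))
    b={"top":(130,210,185,265),"side":(240,280,305,370)}[n];mm=np.zeros(d.shape,bool);mm[b[1]:b[3],b[0]:b[2]]=1
    O=C[(H<22)&(S>140)&(V>110)&(d>0)&mm]
    O=O[(O[:,2]>.1)];oc=O.mean(0);a=np.linalg.svd(O-oc)[2][0];s=(O-oc)@a
    rr=cv2.minAreaRect(O[:,:2].astype(np.float32)*1000)
    print(" orange",len(O),oc.round(4),"z",np.percentile(O[:,2],[5,50,95]).round(4),rr,"yaw",np.degrees(np.arctan2(a[1],a[0])).round(1))
    G=C[(H>40)&(H<95)&(S>60)&(d>0)&mm];G=G[abs(G[:,2]-.055)<.005];print(" stand",len(G),cv2.minAreaRect(G[:,:2].astype(np.float32)*1000),np.percentile(G[:,2],[10,50,90]))
    for nm,px in {"top":{"red":(211,273),"blue":(354,261),"dish":(411,137),"box":(401,228)},"side":{"red":(327,283),"blue":(339,192),"dish":(245,160),"box":(318,178)}}[n].items():print(" ",nm,C[px[1],px[0]].round(3))
    if n=="side":
        m=np.zeros(d.shape,bool);m[170:280,180:300]=1;c=np.array([.6034,-.0028,.1049]);nn=np.array([-.488,.096,.868])
        ye=m&(H>20)&(H<35)&(S>130)&(V>120)&(d>0);Y=C[ye];hh=(Y-c)@nn;print("y",np.percentile(hh,[5,50,95,100]),Y[hh>.068].mean(0))
E
```

```text
top [ 15 143 169] 1.1731521 [0.449 0.272 0.134]
 orange 163 [0.4506 0.2789 0.1308] z [0.1271 0.1308 0.1347] ((451.54107666015625, 277.5442199707031), (11.923111915588379, 92.35821533203125), 50.532875061035156) yaw 140.6
 stand 184 ((461.2753601074219, 279.5372314453125), (60.78038024902344, 80.70512390136719), 1.2160760164260864) [0.05206835 0.05522962 0.05794889]
  red [0.364 0.149 0.097]
  blue [ 0.386 -0.188  0.097]
  dish [ 0.697 -0.352  0.047]
  box [ 0.466 -0.317  0.044]
side [ 17 255 243] 0.9671952 [0.455 0.281 0.129]
 orange 422 [0.449  0.285  0.1282] z [0.12   0.1296 0.1322] ((451.3948669433594, 280.8144836425781), (16.766338348388672, 98.72992706298828), 49.67084884643555) yaw 140.5
 stand 958 ((453.3963623046875, 280.19671630859375), (85.21009826660156, 89.72138214111328), 3.856348991394043) [0.0520614  0.05419943 0.05633628]
  red [0.362 0.158 0.095]
  blue [ 0.384 -0.178  0.095]
  dish [ 0.697 -0.35   0.044]
  box [ 0.459 -0.294  0.052]
y [0.0471202  0.05033058 0.07580487 0.08037769] [ 0.55732183 -0.04477831  0.1710329 ]
```

Both cameras agree on the geometry. The hub is at about (0.604,-0.003,0.105) with yaw -11°, the wrench at (0.4515,0.280) with its crossbar at 140.5°, and the stand at (0.453,0.281). The tool always points down, so the wrench must tilt 30° inside the grip. I'll write a planning helper for the rows and then push the bar.

```bash
cat >> h.py <<'E'
H=np.array([.604,-.003,.105]);psi=np.radians(-11.1)
def hubR():
    hx=np.array([np.cos(psi)*np.cos(np.pi/6),np.sin(psi)*np.cos(np.pi/6),.5]);hy=np.array([-np.sin(psi),np.cos(psi),0]);return np.stack([hx,hy,np.cross(hx,hy)],1)
def hw(x,y,z): return H+hubR()@(np.array([x,y,z])/1000)
def toolR(a): # jaw axis angle a (deg) , tool y down
    z=np.array([np.cos(np.radians(a)),np.sin(np.radians(a)),0]);y=np.array([0,0,-1.]);return np.stack([np.cross(y,z),y,z],1)
def jaw():
    p,T,s=tool();return np.degrees(np.arctan2(T[1,2],T[0,2]))
def plan(wps,L=172):
    """wps: (grasp/tip point world, jaw angle deg, nrows). L=172 grasp, 191 tip"""
    p,T,s=tool();g=p+T[:,1]*L/1000;a=jaw();print("t",s["t"],"pt",g.round(4),"jaw",round(a,1),"open",round(s["opening"]*91.2,1),"F",s["ft_force"].round(1),"q6",s["q"][5].round(2))
    for P,b,n in wps:
        P=np.array(P);out=[]
        da=(b-a+180)%360-180
        for i in range(n):
            d=toolR(a).T@((P-g)/n)*1000 if True else 0
            out.append((d.round(0).astype(int).tolist(),round(-da/n,1)));a+=da/n
        g=P;print(P.round(3),b,out)
E
python3 - <<'E'
from h import *
def peg(al,back): x=150*np.sin(al);y=98-150*np.cos(al);return hw(x-back,y,56)
a=-11
plan([([.47,-.15,.25],a,12),(peg(0,55)+[0,0,.03],a,2),(peg(0,45),a,1)]+[(peg(t,26),a,1) for t in(0,.15,.3,.45,.6,.75,.9,1.0)],L=191)
E
```

```text
t 0.1 pt [ 0.3004 -0.6319  0.2132] jaw -64.6 open 90.9 F [-0.2 -0.2 -0.4] q6 -0.03
[ 0.47 -0.15  0.25] -11 [([-30, -3, -30], np.float64(-4.5)), ([-32, -3, -28], np.float64(-4.5)), ([-34, -3, -25], np.float64(-4.5)), ([-36, -3, -22], np.float64(-4.5)), ([-38, -3, -20], np.float64(-4.5)), ([-39, -3, -17], np.float64(-4.5)), ([-40, -3, -13], np.float64(-4.5)), ([-41, -3, -10], np.float64(-4.5)), ([-42, -3, -7], np.float64(-4.5)), ([-42, -3, -4], np.float64(-4.5)), ([-43, -3, 0], np.float64(-4.5)), ([-42, -3, 3], np.float64(-4.5))]
[ 0.52  -0.039  0.156] -11 [([-59, 47, 14], np.float64(-0.0)), ([-59, 47, 14], np.float64(-0.0))]
[ 0.528 -0.041  0.131] -11 [([0, 25, 9], np.float64(-0.0))]
[ 0.544 -0.044  0.14 ] -11 [([0, -10, 16], np.float64(-0.0))]
[ 0.564 -0.046  0.152] -11 [([-2, -11, 19], np.float64(-0.0))]
[ 0.583 -0.045  0.163] -11 [([-5, -11, 19], np.float64(-0.0))]
[ 0.603 -0.041  0.173] -11 [([-8, -10, 18], np.float64(-0.0))]
[ 0.621 -0.033  0.183] -11 [([-11, -10, 17], np.float64(-0.0))]
[ 0.639 -0.022  0.192] -11 [([-14, -9, 15], np.float64(-0.0))]
[ 0.655 -0.008  0.199] -11 [([-16, -8, 13], np.float64(-0.0))]
[0.665 0.002 0.204] -11 [([-12, -4, 8], np.float64(-0.0))]
```

Call:
carry_out --moves '[{"dp":[-30,-3,-30],"yaw":-4.5,"claw":0},{"dp":[-32,-3,-28],"yaw":-4.5,"claw":0},{"dp":[-34,-3,-25],"yaw":-4.5,"claw":0},{"dp":[-36,-3,-22],"yaw":-4.5,"claw":0},{"dp":[-38,-3,-20],"yaw":-4.5,"claw":0},{"dp":[-39,-3,-17],"yaw":-4.5,"claw":0},{"dp":[-40,-3,-13],"yaw":-4.5,"claw":0},{"dp":[-41,-3,-10],"yaw":-4.5,"claw":0}]'

```text
t: 1.1
position: [0.4122, -0.3106, 0.4287]
tcp_rot: [-1.571, 0.0, -2.067]
ft_force: [0.4, -0.1, -0.3]
opening: 0.152
```

Call:
carry_out --moves '[{"dp":[-42,-3,-7],"yaw":-4.5,"claw":0},{"dp":[-42,-3,-4],"yaw":-4.5,"claw":0},{"dp":[-43,-3,0],"yaw":-4.5,"claw":0},{"dp":[-42,-3,3],"yaw":-4.5,"claw":0},{"dp":[0,0,0],"yaw":0,"claw":0},{"dp":[0,0,0],"yaw":0,"claw":0}]'

```text
t: 1.85
position: [0.4676, -0.1517, 0.4406]
tcp_rot: [-1.571, -0.0, -1.756]
ft_force: [-0.2, 0.1, -0.1]
opening: 0.004
```

```bash
python3 - <<'E'
from h import *
def peg(al,back): x=150*np.sin(al);y=98-150*np.cos(al);return hw(x-back,y,56)
a=-11
plan([(peg(0,60)+[0,0,.03],a,3),(peg(0,52),a,1)]+[(peg(0,26),a,2)]+[(peg(t,26),a,1) for t in(.15,.3,.45,.6,.75,.9)],L=191)
E
```

```text
t 1.85 pt [ 0.4675 -0.1517  0.2496] jaw -10.6 open 0.3 F [-0.2  0.1 -0.1] q6 -0.18
[ 0.516 -0.039  0.153] -11 [([-40, 32, 9], np.float64(0.1)), ([-40, 32, 9], np.float64(0.1)), ([-40, 32, 9], np.float64(0.1))]
[ 0.522 -0.04   0.127] -11 [([0, 26, 7], np.float64(-0.0))]
[ 0.544 -0.044  0.14 ] -11 [([0, -7, 11], np.float64(-0.0)), ([0, -7, 11], np.float64(-0.0))]
[ 0.564 -0.046  0.152] -11 [([-2, -11, 19], np.float64(-0.0))]
[ 0.583 -0.045  0.163] -11 [([-5, -11, 19], np.float64(-0.0))]
[ 0.603 -0.041  0.173] -11 [([-8, -10, 18], np.float64(-0.0))]
[ 0.621 -0.033  0.183] -11 [([-11, -10, 17], np.float64(-0.0))]
[ 0.639 -0.022  0.192] -11 [([-14, -9, 15], np.float64(-0.0))]
[ 0.655 -0.008  0.199] -11 [([-16, -8, 13], np.float64(-0.0))]
```

Call:
carry_out --moves '[{"dp":[-40,32,9],"yaw":0,"claw":0},{"dp":[-40,32,9],"yaw":0,"claw":0},{"dp":[-40,32,9],"yaw":0,"claw":0},{"dp":[0,26,7],"yaw":0,"claw":0},{"dp":[0,-7,11],"yaw":0,"claw":0},{"dp":[0,-7,11],"yaw":0,"claw":0}]'

```text
t: 2.6
position: [0.5457, -0.0449, 0.3342]
tcp_rot: [-1.57, 0.0, -1.757]
ft_force: [-0.2, -0.4, -0.2]
opening: 0.006
```

Call:
carry_out --moves '[{"dp":[-2,-11,19],"yaw":0,"claw":0},{"dp":[-5,-11,19],"yaw":0,"claw":0},{"dp":[-8,-10,18],"yaw":0,"claw":0},{"dp":[-11,-10,17],"yaw":0,"claw":0},{"dp":[-14,-9,15],"yaw":0,"claw":0},{"dp":[-16,-8,13],"yaw":0,"claw":0},{"dp":[0,0,0],"yaw":0,"claw":0},{"dp":[0,0,0],"yaw":0,"claw":0}]'

```text
t: 3.6
position: [0.6547, -0.0075, 0.3928]
tcp_rot: [-1.569, -0.0, -1.756]
ft_force: [0.3, -0.4, -0.8]
opening: 0.003
```

```bash
python3 - <<'E'
from h import *
p,T,s=tool();g=p+T[:,1]*.191
B=np.array([.4515,.280,.122])
plan([(g+[-.06,.03,.04],-11,2),([.49,.17,.25],-11,4),([.475,.260,.25],50.5,6)],L=191)
E
```

```text
t 3.6 pt [ 0.655  -0.0075  0.2018] jaw -10.6 open 0.3 F [ 0.3 -0.4 -0.8] q6 0.14
[0.595 0.022 0.242] -11 [([-9, -20, -32], np.float64(0.2)), ([-9, -20, -32], np.float64(0.2))]
[0.49 0.17 0.25] -11 [([-31, -2, -33], np.float64(-0.0)), ([-31, -2, -33], np.float64(-0.0)), ([-31, -2, -33], np.float64(-0.0)), ([-31, -2, -33], np.float64(-0.0))]
[0.475 0.26  0.25 ] 50.5 [([-14, 0, -5], np.float64(-10.2)), ([-15, 0, -3], np.float64(-10.2)), ([-15, 0, 0], np.float64(-10.2)), ([-15, 0, 3], np.float64(-10.2)), ([-14, 0, 5], np.float64(-10.2)), ([-13, 0, 8], np.float64(-10.2))]
```

Call:
carry_out --moves '[{"dp":[-9,-20,-32],"yaw":0,"claw":0},{"dp":[-9,-20,-32],"yaw":0,"claw":0},{"dp":[-31,-2,-33],"yaw":0,"claw":50},{"dp":[-31,-2,-33],"yaw":0,"claw":50},{"dp":[-31,-2,-33],"yaw":0,"claw":50},{"dp":[-31,-2,-33],"yaw":0,"claw":50}]'

```text
t: 4.35
position: [0.4868, 0.1689, 0.4404]
tcp_rot: [-1.57, 0.0, -1.756]
ft_force: [0.2, 0.9, 0.1]
opening: 0.413
```

Call:
carry_out --moves '[{"dp":[-14,0,-5],"yaw":-10.2,"claw":50},{"dp":[-15,0,-3],"yaw":-10.2,"claw":50},{"dp":[-15,0,0],"yaw":-10.2,"claw":50},{"dp":[-15,0,3],"yaw":-10.2,"claw":50},{"dp":[-14,0,5],"yaw":-10.2,"claw":50},{"dp":[-13,0,8],"yaw":-10.2,"claw":50},{"dp":[0,0,0],"yaw":0,"claw":50}]'

```text
t: 5.22
position: [0.4726, 0.2578, 0.4401]
tcp_rot: [-1.57, -0.0, -0.688]
ft_force: [-0.5, -0.4, 0.2]
opening: 0.545
```

```bash
python3 - <<'E'
from h import *
plan([([.4745,.261,.119],50.5,4)])
p,d=snap("top","top1")
pp=cv2.resize(p[130:210,215:340],None,fx=6,fy=6,interpolation=cv2.INTER_CUBIC);cv2.imwrite("pics/hub1.png",pp[:,:,::-1])
# yellow bar angle
C=cloud("top",d);hsv=cv2.cvtColor(p,cv2.COLOR_RGB2HSV).astype(int);m=np.zeros(d.shape,bool);m[110:225,220:345]=1
loc=(C-H)@hubR()*1000
Y=loc[m&(hsv[...,0]>20)&(hsv[...,0]<35)&(hsv[...,1]>130)&(hsv[...,2]>120)&(loc[...,2]>42)&(loc[...,2]<56)]
ax=np.linalg.svd(Y-Y.mean(0))[2][0];ax*=-np.sign(ax[1]);print("bar",Y.mean(0).round(1),np.arctan2(ax[0],-ax[1]))
B=loc[m&(hsv[...,0]>105)&(hsv[...,0]<125)&(hsv[...,1]>140)&(loc[...,2]>33)&(loc[...,2]<43)];print("rim",len(B),B.min(0),B.max(0),cv2.minEnclosingCircle(B[:,:2].astype(np.float32)))
E
```

```text
t 5.225 pt [0.4727 0.2578 0.2681] jaw 50.6 open 49.7 F [-0.5 -0.4  0.2] q6 -0.43
[0.474 0.261 0.119] 50.5 [([0, 37, 1], np.float64(0.0)), ([0, 37, 1], np.float64(0.0)), ([0, 37, 1], np.float64(0.0)), ([0, 37, 1], np.float64(0.0))]
bar [64.9 54.7 50.6] 1.0057741247684822
rim 174 [-28.95785215 -29.47911187  33.1485743 ] [29.74742732 27.30830895 42.95787744] ((0.42256414890289307, -0.5759187936782837), 29.382463455200195)
```

View pics/hub1.png

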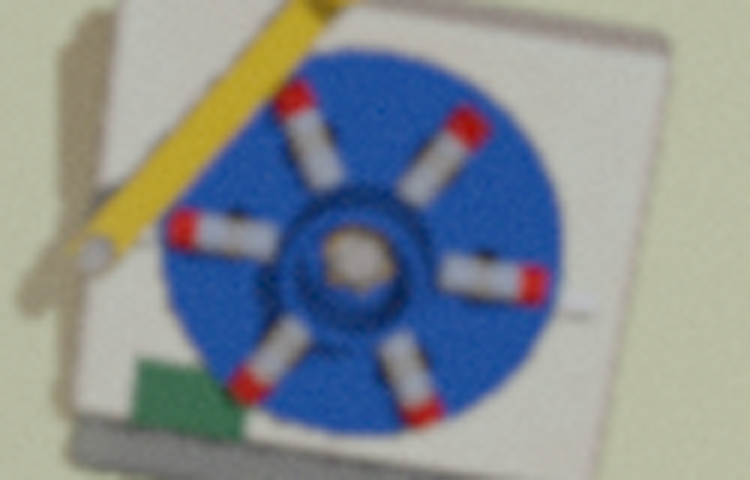

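The bar stands at about 1.0 rad, clear of the collar. The rim fit matches the hub to within 1 mm, and the nut shows in the crop at (360,258). Next I'll grasp the wrench off-centre, on the end that will be uphill, so that it hangs tilted.

Call:
carry_out --moves '[{"dp":[0,37,1],"yaw":0,"claw":50},{"dp":[0,37,1],"yaw":0,"claw":50},{"dp":[-1,37,1],"yaw":0,"claw":50},{"dp":[0,37,1],"yaw":0,"claw":50},{"dp":[0,0,0],"yaw":0,"claw":30},{"dp":[0,0,0],"yaw":0,"claw":10},{"dp":[0,0,0],"yaw":0,"claw":5},{"dp":[0,0,0],"yaw":0,"claw":5}]' --force 5

```text
t: 6.28
position: [0.4746, 0.2614, 0.293]
tcp_rot: [-1.569, -0.001, -0.687]
ft_force: [-0.3, -2.7, 9.1]
opening: 0.177
```

Call:
carry_out --moves '[{"dp":[0,0,0],"yaw":0,"claw":5},{"dp":[0,-15,0],"yaw":0,"claw":5},{"dp":[0,-15,0],"yaw":0,"claw":5},{"dp":[0,-15,0],"yaw":0,"claw":5},{"dp":[0,-15,0],"yaw":0,"claw":5},{"dp":[0,-15,0],"yaw":0,"claw":5},{"dp":[0,0,0],"yaw":0,"claw":5},{"dp":[0,0,0],"yaw":0,"claw":5}]'

```text
t: 7.28
position: [0.4741, 0.2612, 0.3664]
tcp_rot: [-1.571, 0.0, -0.687]
ft_force: [0.5, -0.6, -3.3]
opening: 0.173
```

```bash
python3 - <<'E'
from h import *
plan([])
p,d=snap("side","side1")
cv2.imwrite("pics/s1.png",cv2.resize(p[180:400,180:400],None,fx=2.7,fy=2.7,interpolation=cv2.INTER_CUBIC)[:,:,::-1])
E
```

```text
t 7.275 pt [0.4741 0.2612 0.1944] jaw 50.6 open 15.8 F [ 0.5 -0.6 -3.3] q6 -0.42
```

View pics/s1.png

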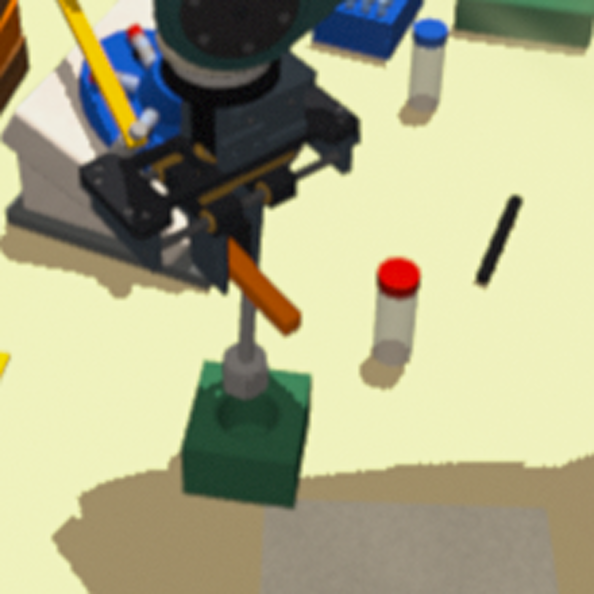

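The side crop shows the wrench lifted out of the hole, socket at (245,370) above the stand, with the crossbar running from (235,245) to (290,325). Next I'll measure the tilt from depth.

```bash
cat >> h.py <<'E'
def wrench(save=None):
    p,T,s=tool();g=p+T[:,1]*.172;res=[]
    for n in("side","top"):
        im,d=snap(n,save+n if save else None);C=cloud(n,d);hsv=cv2.cvtColor(im,cv2.COLOR_RGB2HSV).astype(int)
        near=(np.linalg.norm(C-g,axis=-1)<.16)&(d>0)
        m=near&(hsv[...,0]<22)&(hsv[...,1]>140)&(hsv[...,2]>70)
        k,lab,st,_=cv2.connectedComponentsWithStats(m.astype(np.uint8));
        if k<2: continue
        O=C[lab==1+st[1:,4].argmax()];c=O.mean(0);a=np.linalg.svd(O-c)[2][0];a*=np.sign(a@(g-c));sp=(O-c)@a
        print(n,"bar n",len(O),"c",c.round(4),"dir",a.round(3),"elev",np.degrees(np.arcsin(a[2])).round(1),"yaw",np.degrees(np.arctan2(a[1],a[0])).round(1),"lo",(c+a*np.percentile(sp,2)).round(4),"hi",(c+a*np.percentile(sp,98)).round(4))
    return
E
python3 - <<'E'
from h import *
wrench()
E
```

```text
side bar n 369 c [0.4407 0.2907 0.1985] dir [ 0.742 -0.661  0.111] elev 6.4 yaw -41.7 lo [0.4148 0.3137 0.1946] hi [0.4707 0.2639 0.203 ]
```

Call:
carry_out --moves '[{"dp":[0,0,0],"yaw":0,"claw":5},{"dp":[0,0,0],"yaw":0,"claw":5},{"dp":[0,-10,0],"yaw":0,"claw":5},{"dp":[0,0,0],"yaw":0,"claw":5},{"dp":[0,0,0],"yaw":0,"claw":5}]' --force 3

```text
t: 8.05
position: [0.4743, 0.2613, 0.3769]
tcp_rot: [-1.57, -0.0, -0.687]
ft_force: [0.0, 0.6, -3.9]
opening: 0.178
```

```bash
python3 - <<'E'
from h import *
plan([]);wrench()
E
```

```text
t 8.05 pt [0.4743 0.2613 0.2049] jaw 50.6 open 16.3 F [ 0.   0.6 -3.9] q6 -0.42
side bar n 387 c [0.4434 0.2886 0.1965] dir [ 0.69  -0.625  0.366] elev 21.5 yaw -42.2 lo [0.418  0.3116 0.183 ] hi [0.4708 0.2638 0.2111]
```

Call:
carry_out --moves '[{"dp":[0,10,0],"yaw":0,"claw":5},{"dp":[0,-20,0],"yaw":0,"claw":5},{"dp":[0,10,0],"yaw":0,"claw":5},{"dp":[0,-20,0],"yaw":0,"claw":5},{"dp":[0,0,0],"yaw":0,"claw":5},{"dp":[0,0,0],"yaw":0,"claw":5}]' --force 3

```text
t: 8.9
position: [0.474, 0.2612, 0.3954]
tcp_rot: [-1.572, 0.0, -0.687]
ft_force: [-0.7, -0.2, -2.5]
opening: 0.174
```

```bash
python3 - <<'E'
from h import *
plan([]);wrench()
E
```

```text
t 8.9 pt [0.4739 0.2611 0.2234] jaw 50.6 open 15.9 F [-0.7 -0.2 -2.5] q6 -0.42
side bar n 398 c [0.4435 0.2882 0.2118] dir [ 0.677 -0.615  0.405] elev 23.9 yaw -42.2 lo [0.4183 0.311  0.1968] hi [0.4707 0.2634 0.228 ]
```

Call:
carry_out --moves '[{"dp":[0,-25,0],"yaw":0,"claw":5},{"dp":[0,20,0],"yaw":0,"claw":5},{"dp":[0,-40,0],"yaw":0,"claw":5},{"dp":[0,20,0],"yaw":0,"claw":5},{"dp":[0,-40,0],"yaw":0,"claw":5},{"dp":[0,0,0],"yaw":0,"claw":5}]' --force 3

```text
t: 9.75
position: [0.4748, 0.2615, 0.4635]
tcp_rot: [-1.568, -0.001, -0.687]
ft_force: [-0.2, 0.2, -2.6]
opening: 0.179
```

Call:
carry_out --moves '[{"dp":[0,0,0],"yaw":0,"claw":5}]' --force 15

```text
t: 9.88
position: [0.4741, 0.2612, 0.4608]
tcp_rot: [-1.571, 0.0, -0.687]
ft_force: [0.4, 0.3, -2.6]
opening: 0.167
```

```bash
python3 - <<'E'
from h import *
plan([]);wrench("w2")
E
```

```text
t 9.875 pt [0.474  0.2612 0.2888] jaw 50.6 open 15.2 F [ 0.4  0.3 -2.6] q6 -0.42
side bar n 417 c [0.4478 0.2822 0.2414] dir [ 0.643 -0.504  0.576] elev 35.2 yaw -38.1 lo [0.4229 0.3018 0.2191] hi [0.4732 0.2623 0.2641]
```

```bash
python3 - <<'E'
from h import *
p=np.load("side.npz")["p"]
cv2.imwrite("pics/s2.png",cv2.resize(p[170:350,190:340],None,fx=3.3,fy=3.3,interpolation=cv2.INTER_CUBIC)[:,:,::-1])
E
```

```text
(no output)
```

View pics/s2.png

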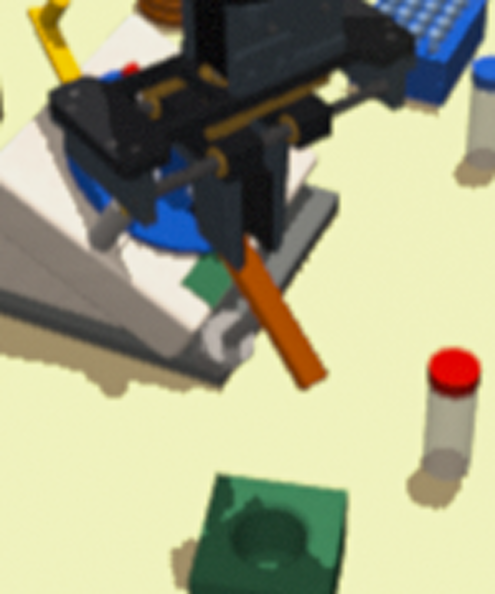

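The wrench has tilted to about 35° but slipped down to the fingertips, with the socket at (230,335) in the crop. The hold is steady, so I'll grip harder and carry it slowly above the collar, then measure it again.

```bash
python3 - <<'E'
from h import *
plan([([.474,.261,.325],50.6,2),([.528,.011,.335],78.9,12)])
E
```

```text
t 9.975 pt [0.4738 0.261  0.2885] jaw 50.6 open 15.4 F [ 0.5 -0.8 -2.3] q6 -0.42
[0.474 0.261 0.325] 50.6 [([0, -18, 0], np.float64(0.0)), ([0, -18, 0], np.float64(0.0))]
[0.528 0.011 0.335] 78.9 [([17, -1, -13], np.float64(-2.4)), ([16, -1, -14], np.float64(-2.4)), ([16, -1, -15], np.float64(-2.4)), ([15, -1, -15], np.float64(-2.4)), ([14, -1, -16], np.float64(-2.4)), ([14, -1, -16], np.float64(-2.4)), ([13, -1, -17], np.float64(-2.4)), ([12, -1, -17], np.float64(-2.4)), ([12, -1, -18], np.float64(-2.4)), ([11, -1, -18], np.float64(-2.4)), ([10, -1, -19], np.float64(-2.4)), ([9, -1, -19], np.float64(-2.4))]
```

Call:
carry_out --moves '[{"dp":[0,-12,0],"yaw":0,"claw":5},{"dp":[0,-12,0],"yaw":0,"claw":5},{"dp":[0,-12,0],"yaw":0,"claw":5},{"dp":[8,0,-6],"yaw":0,"claw":5},{"dp":[17,-1,-13],"yaw":-2.4,"claw":5},{"dp":[16,-1,-14],"yaw":-2.4,"claw":5},{"dp":[16,-1,-15],"yaw":-2.4,"claw":5},{"dp":[15,-1,-15],"yaw":-2.4,"claw":5}]' --force 35

```text
t: 10.98
position: [0.4953, 0.1666, 0.5015]
tcp_rot: [-1.571, 0.0, -0.518]
ft_force: [0.3, -0.0, -1.7]
opening: 0.163
```

Call:
carry_out --moves '[{"dp":[14,-1,-16],"yaw":-2.4,"claw":5},{"dp":[14,-1,-16],"yaw":-2.4,"claw":5},{"dp":[13,-1,-17],"yaw":-2.4,"claw":5},{"dp":[12,-1,-17],"yaw":-2.4,"claw":5},{"dp":[12,-1,-18],"yaw":-2.4,"claw":5},{"dp":[11,-1,-18],"yaw":-2.4,"claw":5},{"dp":[10,-1,-19],"yaw":-2.4,"claw":5},{"dp":[4,0,-8],"yaw":-2.4,"claw":5}]'

```text
t: 11.98
position: [0.5304, 0.0125, 0.5085]
tcp_rot: [-1.571, 0.0, -0.184]
ft_force: [0.3, 0.6, -2.2]
opening: 0.161
```

```bash
python3 - <<'E'
from h import *
plan([]);wrench("w3")
a=np.load("side.npz")["p"];b=np.load("top.npz")["p"]
f=lambda p:cv2.resize(p,(400,400),interpolation=cv2.INTER_CUBIC)
cv2.imwrite("pics/w3.png",np.hstack([f(a[110:270,150:310]),f(b[100:250,200:350])])[:,:,::-1])
E
```

```text
t 11.975 pt [0.5304 0.0124 0.3365] jaw 79.5 open 14.7 F [ 0.3  0.6 -2.2] q6 -1.41
side bar n 338 c [0.5015 0.0209 0.2878] dir [ 0.807 -0.064  0.587] elev 36.0 yaw -4.5 lo [0.4688 0.0235 0.264 ] hi [0.5389 0.0179 0.315 ]
```

View pics/w3.png

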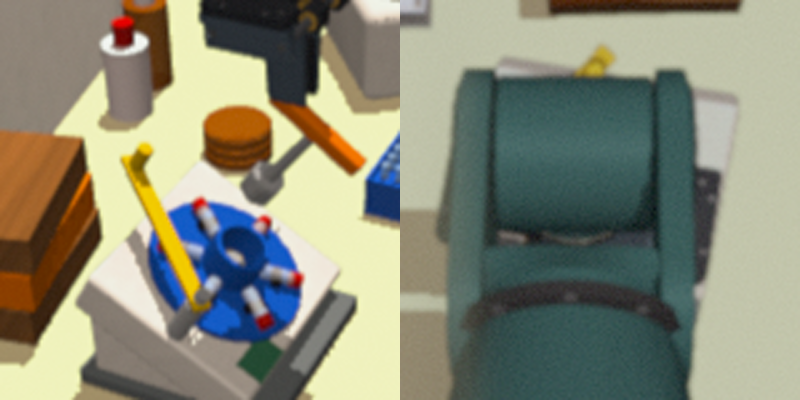

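The left panel (side) shows the wrench above and behind the collar: socket at (263,185), collar opening at (240,245), shaft clearly visible. Next I'll fit the shaft axis.

```bash
cat >> h.py <<'E'
def shaft(win,bardir_elev=None):
    z=np.load("side.npz");p,d=z["p"],z["d"];C=cloud("side",d);hsv=cv2.cvtColor(p,cv2.COLOR_RGB2HSV).astype(int)
    m=np.zeros(d.shape,bool);x0,y0,x1,y1=win;m[y0:y1,x0:x1]=1
    loc=(C-H)@hubR()*1000
    m&=(d>0)&(hsv[...,1]<90)&(loc[...,2]>45)
    k,lab,st,_=cv2.connectedComponentsWithStats(m.astype(np.uint8));m=lab==1+st[1:,4].argmax()
    P=loc[m];c=P.mean(0);a=np.linalg.svd(P-c)[2][0];a*=np.sign(a[2]);s=(P-c)@a
    print("n",len(P),"px",np.argwhere(m).min(0)[::-1],np.argwhere(m).max(0)[::-1],"axis hub",a.round(3),"bottom",(c+a*np.percentile(s,1)).round(1),"top",(c+a*np.percentile(s,99)).round(1))
    for lo in range(int(s.min()),int(s.max()),10):
        q=P[(s>=lo)&(s<lo+10)]
        if len(q)>3: print("  ",lo,len(q),q.mean(0).round(1))
E
python3 - <<'E'
from h import *
shaft((244,155,278,195))
p,T,s=tool();print(((p+T[:,1]*.172-H)@hubR()*1000).round(1),((cam("side")[1].T@-cam("side")[2]-H)@hubR()).round(2))
E
```

```text
n 320 px [246 164] [277 192] axis hub [-0.147  0.004  0.989] bottom [21.8 -1.3 95.6] top [  6.8  -0.9 196.1]
   -41 29 [21.6  2.  98.2]
   -31 42 [ 20.5   2.  107. ]
   -21 67 [ 18.9   0.7 118.1]
   -11 71 [ 16.5  -7.  123.8]
   -1 13 [ 16.   -2.4 136.9]
   9 16 [ 14.3  -2.3 145.8]
   19 16 [ 13.   -1.4 156.2]
   29 16 [ 11.8  -1.6 165.5]
   39 18 [ 10.5   0.2 175.6]
   49 16 [  8.9   1.1 185. ]
   59 15 [  6.3   2.8 194. ]
[ 50.5   1.3 238.1] [-0.04  0.84  0.9 ]
```

```bash
cat >> h.py <<'E'
def hd(x,y,z):
    v=hubR()@np.array([x,y,z]);print("hub shift",(x,y,z),"-> dp",(toolR(jaw()).T@v).round(1))
E
python3 - <<'E'
from h import *
hd(-22,9,-30);hd(0,0,-10);hd(-10,0,0);hd(0,10,0)
E
```

```text
hub shift (-22, 9, -30) -> dp [-4. 37.  9.]
hub shift (0, 0, -10) -> dp [ 5.   8.7 -0. ]
hub shift (-10, 0, 0) -> dp [-8.7  5.   0.1]
hub shift (0, 10, 0) -> dp [ 0.1  0.  10. ]
```

Call:
carry_out --moves '[{"dp":[-4,7,5],"yaw":0,"claw":5},{"dp":[-4,7,4],"yaw":0,"claw":5},{"dp":[-2,11,0],"yaw":0,"claw":5},{"dp":[6,12,0],"yaw":0,"claw":5},{"dp":[0,0,0],"yaw":0,"claw":5}]'

```text
t: 12.7
position: [0.5285, 0.0235, 0.4705]
tcp_rot: [-1.571, 0.002, -0.185]
ft_force: [-0.6, -0.4, -2.1]
opening: 0.162
```

```bash
python3 - <<'E'
from h import *
plan([])
p,d=snap("side")
shaft((235,155,290,215))
cv2.imwrite("pics/s4.png",cv2.resize(p[140:240,200:310],None,fx=5.5,fy=5.5,interpolation=cv2.INTER_CUBIC)[:,:,::-1])
print(proj("side",[hw(0,0,38),hw(0,0,58),hw(0,0,150)]))
E
```

```text
t 12.7 pt [0.5282 0.0235 0.2985] jaw 79.4 open 14.8 F [-0.6 -0.4 -2.1] q6 -1.39
n 289 px [246 182] [274 207] axis hub [-0.148  0.009  0.989] bottom [-0.5  8.3 65.1] top [-15.2   9.2 162.9]
   -39 25 [-1.1 12.5 68.7]
   -29 37 [-1.5 12.3 77.4]
   -19 97 [-4.9  6.7 88.8]
   -9 33 [-3.8  4.8 95.4]
   1 13 [ -7.7   7.2 107.6]
   11 17 [ -8.2   8.4 117. ]
   21 14 [-10.    9.1 127.1]
   31 15 [-11.    9.7 136.6]
   41 17 [-12.5  10.1 146.7]
   51 15 [-14.   11.8 156.4]
   61 5 [-15.2  13.3 163.4]
[[246.36445542 207.92128216]
 [249.84121091 203.18743859]
 [266.93740825 179.90978107]]
```

View pics/s4.png

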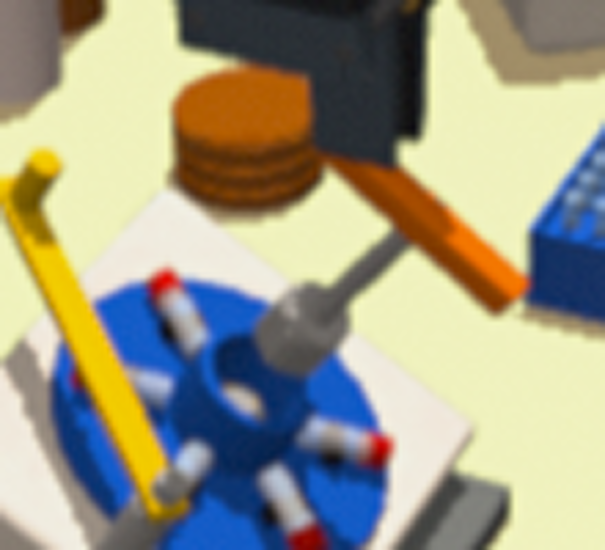

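The side crop shows the socket (300,330) directly above the collar mouth (245,385), in line with the axis. Now I'll lower along the hub axis.

Call:
carry_out --moves '[{"dp":[4.5,7.8,0],"yaw":0,"claw":5},{"dp":[4.5,7.8,0],"yaw":0,"claw":5},{"dp":[4.5,7.8,0],"yaw":0,"claw":5},{"dp":[4.5,7.8,0],"yaw":0,"claw":5},{"dp":[2,3.5,0],"yaw":0,"claw":5},{"dp":[0,0,0],"yaw":0,"claw":5}]' --force 10

```text
t: 13.5
position: [0.548, 0.0198, 0.4368]
tcp_rot: [-1.571, 0.0, -0.185]
ft_force: [0.3, 0.6, -1.8]
opening: 0.174
```

```bash
python3 - <<'E'
from h import *
plan([])
p,d=snap("side")
shaft((235,165,290,215));p,T,s=tool();print(s["moment"],((p+T[:,1]*.172-H)@hubR()*1000).round(1))
E
```

```text
t 13.5 pt [0.5479 0.0198 0.2648] jaw 79.4 open 15.9 F [ 0.3  0.6 -1.8] q6 -1.39
n 290 px [245 165] [269 180] axis hub [0.155 0.733 0.662] bottom [ 18.1   1.2 154.9] top [ 37.9  95.  239.5]
   -40 30 [ 10.8   0.3 166.7]
   -30 30 [ 17.7   3.8 174.9]
   -20 75 [ 23.4  26.6 164.1]
   -10 69 [ 28.4  29.  174.2]
   0 36 [ 25.3  29.2 187.9]
   10 10 [ 27.   31.5 197.6]
   80 34 [ 34.4  91.4 237.8]
[ 0.09355534 -0.06665296  0.00698684] [ 28.5  11.6 168.3]
```

Call:
carry_out --moves '[{"dp":[2,3.5,0],"yaw":0,"claw":5},{"dp":[2,3.5,0],"yaw":0,"claw":5},{"dp":[1.5,2.6,0],"yaw":0,"claw":5},{"dp":[0,0,0],"yaw":0,"claw":5}]' --force 8

```text
t: 14.05
position: [0.5533, 0.0188, 0.4271]
tcp_rot: [-1.571, 0.0, -0.185]
ft_force: [0.7, -0.6, -2.2]
opening: 0.174
```

```bash
python3 - <<'E'
from h import *
plan([])
wrench();shaft((235,175,290,215))
E
```

```text
t 14.05 pt [0.5532 0.0188 0.2551] jaw 79.4 open 15.8 F [ 0.7 -0.6 -2.2] q6 -1.39
side bar n 296 c [0.5225 0.0276 0.2067] dir [ 0.815 -0.069  0.576] elev 35.2 yaw -4.8 lo [0.4902 0.0303 0.1839] hi [0.5596 0.0245 0.2329]
n 140 px [247 175] [266 183] axis hub [-0.663 -0.746  0.064] bottom [ 31.9  36.5 154.4] top [  1.1   1.8 157.3]
   -18 40 [ 32.2  28.8 149.9]
   -8 54 [ 19.9  28.5 158.8]
   2 20 [ 10.8  26.2 160.9]
   12 10 [ 11.5   3.8 152.9]
   22 15 [  7.4   0.3 153. ]
```

Call:
carry_out --moves '[{"dp":[1.5,2.6,0],"yaw":0,"claw":5},{"dp":[1.5,2.6,0],"yaw":0,"claw":5},{"dp":[0,0,0],"yaw":0,"claw":5}]'

```text
t: 14.52
position: [0.5566, 0.0184, 0.4228]
tcp_rot: [-1.57, -0.001, -0.185]
ft_force: [-2.2, 0.3, 6.4]
opening: 0.175
```

Call:
carry_out --moves '[{"dp":[1.5,2.6,0],"yaw":0,"claw":5},{"dp":[1.5,2.6,0],"yaw":0,"claw":5},{"dp":[0,0,0],"yaw":0,"claw":5}]'

```text
t: 14.9
position: [0.5596, 0.0178, 0.4179]
tcp_rot: [-1.57, -0.001, -0.185]
ft_force: [-3.9, 1.7, 8.2]
opening: 0.179
```

```bash
python3 - <<'E'
from h import *
plan([])
wrench();z=np.load("side.npz");p,d=z["p"],z["d"]
cv2.imwrite("pics/s5.png",cv2.resize(p[140:240,200:310],None,fx=5.5,fy=5.5,interpolation=cv2.INTER_CUBIC)[:,:,::-1])
print(((np.array([[.4902,.0303,.1839],[.5596,.0245,.2329]])-H)@hubR()*1000).round(1))
E
```

```text
t 14.9 pt [0.5597 0.0179 0.2459] jaw 79.4 open 16.4 F [-3.9  1.7  8.2] q6 -1.4
side bar n 275 c [0.5227 0.0277 0.2014] dir [ 0.811 -0.096  0.577] elev 35.2 yaw -6.7 lo [0.4928 0.0312 0.1802] hi [0.5545 0.0239 0.224 ]
[[-62.8  10.8 127.4]
 [ 21.6  18.4 135.2]]
```

View pics/s5.png

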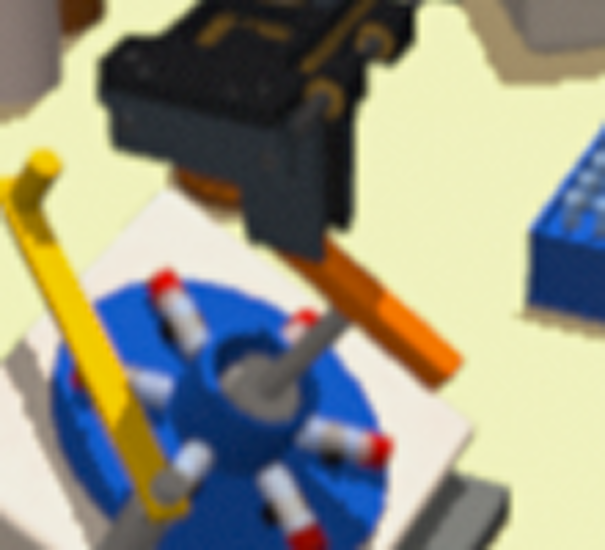

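The socket is down inside the collar at (260,390) and pressing on the nut with about 8 N. I'll release it and cage the crossbar at its centre so that I can turn it.

Call:
carry_out --moves '[{"dp":[0,0,0],"yaw":0,"claw":25},{"dp":[0,0,0],"yaw":0,"claw":50},{"dp":[0,0,0],"yaw":0,"claw":50},{"dp":[0,0,0],"yaw":0,"claw":50}]'

```text
t: 15.5
position: [0.5592, 0.0177, 0.417]
tcp_rot: [-1.571, 0.0, -0.185]
ft_force: [-0.5, 0.2, -0.7]
opening: 0.543
```

```bash
python3 - <<'E'
from h import *
cat=np.array
p,d=snap("side");C=cloud("side",d);hsv=cv2.cvtColor(p,cv2.COLOR_RGB2HSV).astype(int);loc=(C-H)@hubR()*1000
m=(d>0)&(hsv[...,0]<22)&(hsv[...,1]>140)&(hsv[...,2]>70)&(abs(loc[...,0])<90)&(abs(loc[...,1])<70)&(loc[...,2]>85)&(loc[...,2]<180)
k,lab,st,_=cv2.connectedComponentsWithStats(m.astype(np.uint8));print(st[1:])
P=loc[m];c=P.mean(0);a=np.linalg.svd(P-c)[2][0];s=(P-c)@a;print(len(P),c.round(1),a.round(3),(c+a*s.min()).round(1),(c+a*s.max()).round(1))
g,T,s=tool();print("grasp hub",((g+T[:,1]*.172-H)@hubR()*1000).round(1),s["opening"]*91.2,s["ft_force"])
plan([(hw(-8,3,122),jaw(),2)])
E
```

```text
[[257 182  31  37 342]]
342 [-36.7   9.9 120.4] [-0.95   0.054 -0.307] [  9.2   7.3 135.2] [-83.4  12.5 105.3]
grasp hub [ 28.4  11.7 145.2] 49.75447457294393 [ 0.41557891 -1.19235171 -0.46605599]
t 15.55 pt [0.5592 0.0177 0.245 ] jaw 79.4 open 49.8 F [ 0.4 -1.2 -0.5] q6 -1.4
[0.538 0.013 0.207] 79.42586146167443 [([-10, 19, -4], np.float64(-0.0)), ([-10, 19, -4], np.float64(-0.0))]
```

```bash
python3 - <<'E'
from h import *
plan([(hw(-36,4,118),jaw(),4)]);hd(36,-3,8)
E
```

```text
t 15.55 pt [0.5592 0.0177 0.245 ] jaw 79.4 open 49.8 F [ 0.4 -1.2 -0.5] q6 -1.4
[0.516 0.018 0.189] 79.42586146167443 [([-11, 14, -2], np.float64(-0.0)), ([-11, 14, -2], np.float64(-0.0)), ([-11, 14, -2], np.float64(-0.0)), ([-11, 14, -2], np.float64(-0.0))]
hub shift (36, -3, 8) -> dp [ 27.1 -24.9  -3.2]
```

Call:
carry_out --moves '[{"dp":[-11,14,-2],"yaw":0,"claw":50},{"dp":[-11,14,-2],"yaw":0,"claw":50},{"dp":[-11,14,-2],"yaw":0,"claw":50},{"dp":[-11,14,-2],"yaw":0,"claw":50},{"dp":[0,0,0],"yaw":0,"claw":20},{"dp":[0,0,0],"yaw":0,"claw":5},{"dp":[0,0,0],"yaw":0,"claw":5},{"dp":[0,0,0],"yaw":0,"claw":5}]' --force 8

```text
t: 16.55
position: [0.5147, 0.0179, 0.3614]
tcp_rot: [-1.571, -0.0, -0.185]
ft_force: [-0.4, -0.9, 1.4]
opening: 0.183
```

Call:
carry_out --moves '[{"dp":[7,-6.5,-0.8],"yaw":0,"claw":5},{"dp":[7,-6,-0.8],"yaw":0,"claw":5},{"dp":[7,-5,-0.8],"yaw":0,"claw":5},{"dp":[7,-4,-0.6],"yaw":0,"claw":5},{"dp":[0,0,0],"yaw":0,"claw":5}]' --force 8

```text
t: 17.18
position: [0.5421, 0.0097, 0.383]
tcp_rot: [-1.571, -0.001, -0.185]
ft_force: [-1.1, -0.3, 2.5]
opening: 0.181
```

```bash
cat >> h.py <<'E'
def barhub():
    p,d=snap("side");C=cloud("side",d);hsv=cv2.cvtColor(p,cv2.COLOR_RGB2HSV).astype(int);loc=(C-H)@hubR()*1000
    m=(d>0)&(hsv[...,0]<22)&(hsv[...,1]>140)&(hsv[...,2]>70)&(abs(loc[...,0])<90)&(abs(loc[...,1])<80)&(loc[...,2]>80)&(loc[...,2]<180)
    P=loc[m];c=P.mean(0);a=np.linalg.svd(P-c)[2][0];a*=np.sign(a[0]);s=(P-c)@a;print("bar",len(P),c.round(1),"dir",a.round(3),"th",np.degrees(np.arctan2(a[1],a[0])).round(1),(c+a*np.percentile(s,2)).round(1),(c+a*np.percentile(s,98)).round(1))
    g,T,s=tool();print("grasp hub",((g+T[:,1]*.172-H)@hubR()*1000).round(1),"open",round(s["opening"]*91.2,1),"F hub",(hubR().T@s["ft_force"]).round(1),"M",s["moment"].round(2),"jaw",round(jaw(),1),"q6",s["q"][5].round(2),"t",s["t"])
    return p
E
python3 - <<'E'
from h import *
p=barhub()
cv2.imwrite("pics/s6.png",cv2.resize(p[140:240,200:310],None,fx=5.5,fy=5.5,interpolation=cv2.INTER_CUBIC)[:,:,::-1])
E
```

```text
bar 124 [-33.3   3.2 125.5] dir [ 0.975 -0.193  0.114] th -11.2 [-50.2   6.6 123.6] [-12.6  -0.9 127.9]
grasp hub [ -1.9   0.6 123.3] open 15.9 F hub [ 0.5 -0.8  2.1] M [-0.15 -0.02 -0.1 ] jaw 79.4 q6 -1.41 t 17.225
```

View pics/s6.png

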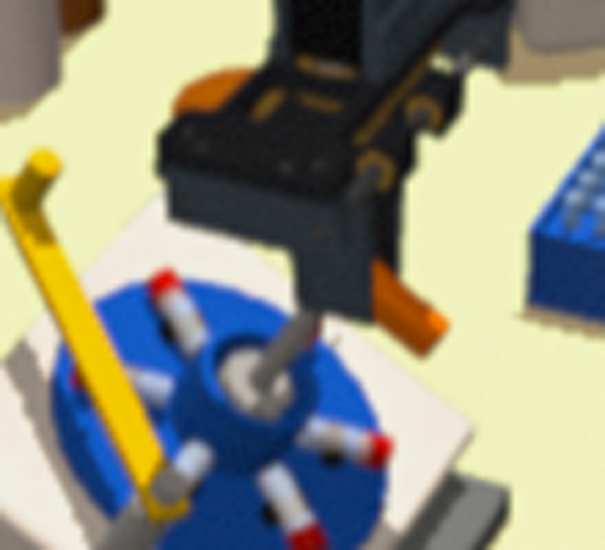

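The wrench now stands along the hub axis, gripped at its centre at h≈123. It is resting on the nut, not home. I'll press lightly and turn clockwise.

Call:
carry_out --moves '[{"dp":[2,3.5,0],"yaw":0,"claw":5},{"dp":[0,0,0],"yaw":4,"claw":5},{"dp":[0,0,0],"yaw":4,"claw":5},{"dp":[0,0,0],"yaw":4,"claw":5},{"dp":[0,0,0],"yaw":0,"claw":5}]' --force 8

```text
t: 17.85
position: [0.5433, 0.0097, 0.3788]
tcp_rot: [-1.57, -0.0, -0.393]
ft_force: [1.2, 1.4, -2.1]
opening: 0.189
```

```bash
python3 - <<'E'
from h import *
barhub();hd(0,0,-10)
E
```

```text
bar 149 [-30.6   8.8 124.7] dir [ 0.946 -0.282  0.162] th -16.6 [-50.3  14.7 121.3] [ -7.9   2.1 128.6]
grasp hub [ -2.7   0.8 119.2] open 17.3 F hub [-1.   1.  -2.4] M [ 0.44 -0.31  0.12] jaw 67.5 q6 -1.2 t 17.9
hub shift (0, 0, -10) -> dp [4.9 8.7 1. ]
```

Call:
carry_out --moves '[{"dp":[0.5,1,0],"yaw":4,"claw":5},{"dp":[0.5,1,0],"yaw":4,"claw":5},{"dp":[0.5,1,0],"yaw":4,"claw":5},{"dp":[0,0,0],"yaw":0,"claw":5}]'

```text
t: 18.4
position: [0.5448, 0.0089, 0.376]
tcp_rot: [-1.571, -0.0, -0.602]
ft_force: [0.6, 2.2, -1.6]
opening: 0.205
```

```bash
python3 - <<'E'
from h import *
barhub();hd(0,0,-10)
E
```

```text
bar 194 [-15.8  12.6 126.2] dir [0.902 0.023 0.432] th 1.4 [-46.1  11.8 111.7] [ 73.3  14.8 168.9]
grasp hub [ -2.8   0.3 115.9] open 19.0 F hub [-0.7  1.8 -2.5] M [ 0.64 -0.3   0.2 ] jaw 55.6 q6 -1.0 t 18.45
hub shift (0, 0, -10) -> dp [4.6 8.7 2. ]
```

Call:
carry_out --moves '[{"dp":[2,4,1],"yaw":0,"claw":5},{"dp":[0,0,0],"yaw":0,"claw":5}]'

```text
t: 18.7
position: [0.5473, 0.0085, 0.3724]
tcp_rot: [-1.57, -0.001, -0.602]
ft_force: [-1.1, 1.4, 4.8]
opening: 0.207
```

```bash
sed -i 's/loc\[...,2\]<180)/loc[...,2]<140)\&(loc[...,0]<60)/' h.py; python3 - <<'E'
from h import *
p=barhub()
cv2.imwrite("pics/s7.png",cv2.resize(p[140:240,200:310],None,fx=5.5,fy=5.5,interpolation=cv2.INTER_CUBIC)[:,:,::-1])
E
```

```text
bar 179 [-24.7  11.1 118.3] dir [ 0.906 -0.421  0.03 ] th -24.9 [-48.1  22.  117.5] [  5.   -2.7 119.3]
grasp hub [ -2.3   0.4 111.5] open 19.3 F hub [1.2 1.7 5.8] M [ 0.54 -0.12  0.12] jaw 55.5 q6 -1.0 t 18.75
```

View pics/s7.png

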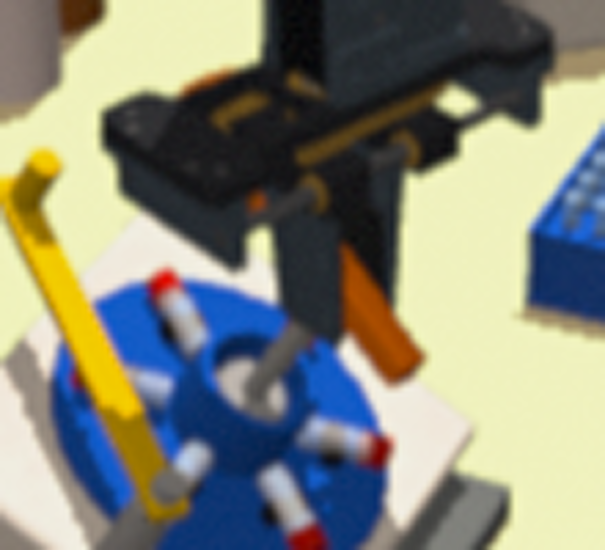

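The bar dropped by about 7 mm at θ≈-25°, so the flats seem to be engaging. I'll press on with a small wiggle.

Call:
carry_out --moves '[{"dp":[1.5,3,1],"yaw":2,"claw":5},{"dp":[0,0,0],"yaw":-3,"claw":5},{"dp":[1,2,0.5],"yaw":2,"claw":5},{"dp":[0,0,0],"yaw":0,"claw":5}]'

```text
t: 19.25
position: [0.5503, 0.0083, 0.3678]
tcp_rot: [-1.57, -0.001, -0.62]
ft_force: [-3.7, 1.8, 9.7]
opening: 0.214
```

```bash
python3 - <<'E'
from h import *
p=barhub()
E
```

```text
bar 200 [-23.1  11.7 118.7] dir [ 0.903 -0.42   0.091] th -25.0 [-48.2  23.4 116.1] [  6.8  -2.2 121.7]
grasp hub [ -2.    0.8 106. ] open 19.7 F hub [ 2.3  1.7 10.4] M [0.48 0.28 0.07] jaw 54.5 q6 -0.98 t 19.3
```

Call:
carry_out --moves '[{"dp":[0,0,0],"yaw":0,"claw":24},{"dp":[0,0,0],"yaw":0,"claw":30},{"dp":[-2,-4,-1],"yaw":0,"claw":30},{"dp":[0,0,0],"yaw":0,"claw":30}]'

```text
t: 19.8
position: [0.5476, 0.0087, 0.3714]
tcp_rot: [-1.571, -0.0, -0.621]
ft_force: [0.2, 0.5, 0.0]
opening: 0.328
```

```bash
python3 - <<'E'
from h import *
p=barhub()
E
```

```text
bar 223 [-21.9   6.7 118.1] dir [ 0.907 -0.414  0.074] th -24.5 [-49.8  19.4 115.8] [ 10.8  -8.2 120.7]
grasp hub [ -2.7   0.7 110.4] open 30.2 F hub [-0.9  0.2  0.8] M [ 0.04 -0.17  0.02] jaw 54.4 q6 -0.98 t 19.85
```

Engaged: when released it no longer leans. I'll turn clockwise with the jaws caging the crossbar.

Call:
carry_out --moves '[{"dp":[0,0,0],"yaw":6,"claw":25},{"dp":[0,0,0],"yaw":8,"claw":25},{"dp":[0,0,0],"yaw":8,"claw":25},{"dp":[0,0,0],"yaw":8,"claw":25},{"dp":[0,0,0],"yaw":8,"claw":25},{"dp":[0,0,0],"yaw":0,"claw":25}]' --force 40

```text
t: 20.6
position: [0.5484, 0.0091, 0.3722]
tcp_rot: [-1.568, 0.0, -1.286]
ft_force: [-0.8, 6.9, 9.1]
opening: 0.274
```

```bash
python3 - <<'E'
from h import *
p=barhub()
E
```

```text
bar 300 [ -4.6   6.5 119.2] dir [ 0.545 -0.837  0.035] th -56.9 [-29.3  44.6 117.6] [ 22.8 -35.5 121. ]
grasp hub [ -1.4   1.5 110.7] open 25.3 F hub [3.2 5.2 8.8] M [ 1.45 -0.61  0.38] jaw 16.4 q6 -0.31 t 20.65
```

Call:
carry_out --moves '[{"dp":[0,-2,0],"yaw":7,"claw":28},{"dp":[0,0,0],"yaw":8,"claw":28},{"dp":[0,0,0],"yaw":8,"claw":28},{"dp":[0,0,0],"yaw":8,"claw":28},{"dp":[0,0,0],"yaw":0,"claw":28}]'

```text
t: 21.28
position: [0.548, 0.0089, 0.3743]
tcp_rot: [-1.57, 0.001, -1.827]
ft_force: [-7.3, 2.4, 18.3]
opening: 0.308
```

```bash
python3 - <<'E'
from h import *
p=barhub()
E
```

```text
bar 171 [ -5.6  25.8 117.2] dir [ 0.296 -0.955 -0.001] th -72.8 [-14.   53.1 117.2] [  8.  -18.2 117.1]
grasp hub [ -0.8   1.  112.8] open 28.3 F hub [ 2.5  0.2 18.6] M [0.62 0.89 0.39] jaw -14.6 q6 0.23 t 21.325
```

Call:
carry_out --moves '[{"dp":[0,-2,0],"yaw":6,"claw":28},{"dp":[0,0,0],"yaw":6,"claw":28},{"dp":[0,0,0],"yaw":0,"claw":28}]'

```text
t: 21.7
position: [0.5477, 0.0089, 0.3757]
tcp_rot: [-1.571, 0.0, -2.035]
ft_force: [-3.7, 2.1, 10.5]
opening: 0.311
```

```bash
python3 - <<'E'
from h import *
p=barhub()
E
```

```text
bar 130 [ -1.3  32.8 117.5] dir [ 0.125 -0.992 -0.026] th -82.8 [ -4.1  55.2 118.1] [  4.   -9.  116.4]
grasp hub [ -0.5   0.9 114.2] open 28.1 F hub [ 0.8  1.9 11.9] M [0.8  0.7  0.48] jaw -26.6 q6 0.44 t 21.75
```

Call:
carry_out --moves '[{"dp":[0,-1,0],"yaw":7,"claw":28},{"dp":[0,0,0],"yaw":7,"claw":28},{"dp":[0,0,0],"yaw":7,"claw":28},{"dp":[0,0,0],"yaw":0,"claw":28}]'

```text
t: 22.25
position: [0.5479, 0.0093, 0.3768]
tcp_rot: [-1.571, 0.002, -2.402]
ft_force: [-3.0, 9.9, 10.6]
opening: 0.312
```

```bash
python3 - <<'E'
from h import *
p=barhub()
E
```

```text
bar 132 [  9.3  36.6 117.5] dir [ 0.211  0.972 -0.107] th 77.8 [  2.6   5.6 121. ] [ 13.4  55.3 115.5]
grasp hub [  0.3   1.6 115.1] open 28.2 F hub [ 0.5  7.3 10.5] M [2.3  0.28 1.19] jaw -47.5 q6 0.8 t 22.3
```

Call:
carry_out --moves '[{"dp":[0,0,0],"yaw":5,"claw":28},{"dp":[0,0,0],"yaw":5,"claw":28},{"dp":[0,0,0],"yaw":0,"claw":28}]'

```text
t: 22.68
position: [0.5482, 0.0096, 0.3772]
tcp_rot: [-1.571, 0.003, -2.576]
ft_force: [-2.1, 11.2, 10.0]
opening: 0.314
```

```bash
python3 - <<'E'
from h import *
p=barhub()
E
```

```text
bar 131 [ 11.6  30.9 117.7] dir [ 0.528  0.845 -0.082] th 58.0 [-23.2 -24.7 123.1] [ 25.4  53.  115.5]
grasp hub [  0.8   1.9 115.2] open 28.1 F hub [ 2.1 10.7 10.3] M [ 2.49 -0.13  0.95] jaw -57.5 q6 0.98 t 22.725
```

Call:
carry_out --moves '[{"dp":[0,0,0],"yaw":5,"claw":28},{"dp":[0,0,0],"yaw":5,"claw":28},{"dp":[0,0,0],"yaw":0,"claw":28}]'

```text
t: 23.1
position: [0.5476, 0.0088, 0.3761]
tcp_rot: [-1.571, 0.0, -2.749]
ft_force: [-0.2, 0.3, -0.7]
opening: 0.308
```

```bash
python3 - <<'E'
from h import *
p=barhub()
cv2.imwrite("pics/s8.png",cv2.resize(p[140:240,200:310],None,fx=5.5,fy=5.5,interpolation=cv2.INTER_CUBIC)[:,:,::-1])
E
```

```text
bar 143 [-11.1  -1.1 118.1] dir [ 0.832  0.554 -0.011] th 33.6 [-44.3 -23.1 118.5] [ 35.5  29.9 117.5]
grasp hub [ -0.5   0.6 114.5] open 27.9 F hub [-0.6  0.4  1. ] M [0.01 0.07 0.01] jaw -67.5 q6 1.15 t 23.15
```

View pics/s8.png

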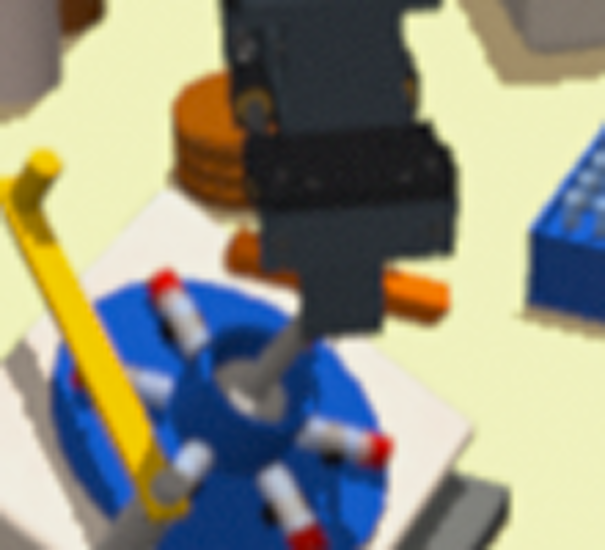

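```bash
python3 - <<'E'
from h import *
def sock():
    z=np.load("side.npz");p,d=z["p"],z["d"];C=cloud("side",d);hsv=cv2.cvtColor(p,cv2.COLOR_RGB2HSV).astype(int);loc=(C-H)@hubR()*1000
    m=(d>0)&(hsv[...,1]<90)&(np.hypot(loc[...,0],loc[...,1])<22)&(loc[...,2]>10)&(loc[...,2]<100)
    P=loc[m];P=P[P[:,2].argsort()]
    for lo in range(10,100,6):
        q=P[(P[:,2]>=lo)&(P[:,2]<lo+6)]
        if len(q): print(lo,len(q),q.mean(0).round(1))
sock()
a,b,c=[cv2.imread(f"pics/{f}.png")[220:460,120:440] for f in("s6","s7","s8")]
cv2.imwrite("pics/cmp.png",np.hstack([a,b,c])[:,:,:].copy()[:, :960] if 0 else cv2.resize(np.hstack([a,b,c]),(798,200)))
E
```

```text
16 3 [ 14.5 -10.9  19.7]
22 45 [-2.5  0.  26.3]
28 23 [-1.2  1.7 29.3]
34 12 [-3.5  3.9 36.1]
40 8 [-1.   3.3 42.1]
46 9 [-2.1  3.2 48.3]
52 9 [-3.3  3.9 54.5]
58 9 [-1.7  3.6 60.9]
64 7 [-2.6  3.6 66.8]
70 11 [-2.8  3.7 72.9]
76 5 [ 0.   4.2 79.2]
```

View pics/cmp.png

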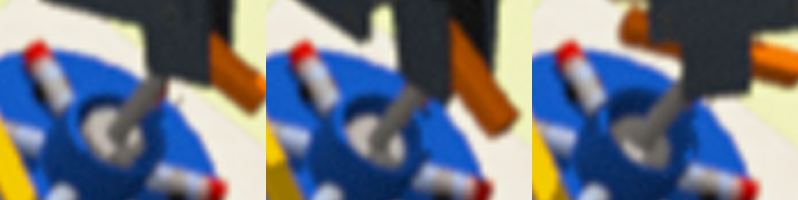

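The socket top now sits at h≈27, below the rim, so with a socket about 28 mm long the mouth is at the seat. The wrench is fully home. It may only have dropped fully in during the last turn, so I'll keep turning clockwise until I feel the stop.

Call:
carry_out --moves '[{"dp":[0,0,0],"yaw":7,"claw":25},{"dp":[0,0,0],"yaw":7,"claw":25},{"dp":[0,0,0],"yaw":7,"claw":25},{"dp":[0,0,0],"yaw":0,"claw":25}]'

```text
t: 23.65
position: [0.5476, 0.0086, 0.3759]
tcp_rot: [-1.571, -0.0, -3.115]
ft_force: [0.3, 0.4, -0.6]
opening: 0.277
```

```bash
cat >> h.py <<'E'
def sock():
    z=np.load("side.npz");p,d=z["p"],z["d"];C=cloud("side",d);hsv=cv2.cvtColor(p,cv2.COLOR_RGB2HSV).astype(int);loc=(C-H)@hubR()*1000
    m=(d>0)&(hsv[...,1]<90)&(np.hypot(loc[...,0],loc[...,1])<22)&(loc[...,2]>10)&(loc[...,2]<100)
    P=loc[m];h=np.histogram(P[:,2],np.arange(14,62,4));print("sock",dict(zip(h[1].astype(int).tolist(),h[0].tolist())))
    q=P[P[:,2]>42]
    if len(q)>8:
        c=q.mean(0);sl=np.polyfit(q[:,2],q[:,:2],1)[0];print("shaft at",c.round(1),"slope",sl.round(3))
E
python3 - <<'E'
from h import *
p=barhub();sock()
E
```

```text
bar 123 [-31.4  -6.6 118. ] dir [ 0.916  0.399 -0.053] th 23.5 [-48.6 -14.1 119. ] [ 19.4  15.6 115.1]
grasp hub [ -0.5   0.5 114.5] open 24.9 F hub [-1.2  0.7  0.1] M [-0.05  0.05 -0.01] jaw -88.4 q6 1.52 t 23.7
sock {14: 1, 18: 2, 22: 15, 26: 50, 30: 7, 34: 7, 38: 8, 42: 5, 46: 5, 50: 3, 54: 8}
shaft at [-3.4  5.1 62.9] slope [-0.087  0.223]
```

Call:
carry_out --moves '[{"dp":[0,0,0],"yaw":7,"claw":25},{"dp":[0,0,0],"yaw":7,"claw":25},{"dp":[0,0,0],"yaw":0,"claw":25}]'

```text
t: 24.08
position: [0.5479, 0.0087, 0.3763]
tcp_rot: [-1.571, 0.001, 2.926]
ft_force: [0.5, -0.4, 2.8]
opening: 0.277
```

```bash
python3 - <<'E'
from h import *
p=barhub();sock()
E
```

```text
bar 149 [-28.5  -1.4 119.2] dir [0.969 0.206 0.135] th 12.0 [-48.2  -5.6 116.4] [ -5.4   3.5 122.4]
grasp hub [  0.    0.6 114.6] open 24.9 F hub [ 1.2 -1.   3.7] M [-0.13 -0.2   0.27] jaw -102.3 q6 1.76 t 24.125
sock {14: 1, 18: 3, 22: 16, 26: 41, 30: 13, 34: 8, 38: 7, 42: 4, 46: 5, 50: 8, 54: 4}
shaft at [-2.2  6.  65.7] slope [-0.017  0.242]
```

Call:
carry_out --moves '[{"dp":[0,0,0],"yaw":7,"claw":25},{"dp":[0,0,0],"yaw":7,"claw":25},{"dp":[0,0,0],"yaw":7,"claw":25},{"dp":[0,0,0],"yaw":0,"claw":25}]'

```text
t: 24.62
position: [0.5475, 0.0087, 0.3758]
tcp_rot: [-1.571, -0.001, 2.56]
ft_force: [-0.4, 0.6, -0.3]
opening: 0.273
```

```bash
python3 - <<'E'
from h import *
p=barhub();sock()
E
```

```text
bar 184 [-22.4  13.1 118.9] dir [ 0.804 -0.588  0.091] th -36.2 [-43.6  28.6 116.5] [  5.6  -7.4 122.1]
grasp hub [ -0.7   0.6 114.5] open 25.2 F hub [-0.5 -0.7 -0.1] M [ 0.05  0.06 -0.05] jaw -123.3 q6 2.12 t 24.675
sock {14: 1, 18: 3, 22: 16, 26: 45, 30: 13, 34: 8, 38: 6, 42: 6, 46: 6, 50: 5, 54: 6}
shaft at [-2.2  5.6 65.2] slope [0.054 0.192]
```

The angles fit a nut hard on its stop, with the wrench slipping a slot when overdriven. The contact angles fall near -102° and -165°, each with rising torque, and there was free play of about 15° after each jump. I'll do a gentle confirming push.

Call:
carry_out --moves '[{"dp":[0,0,0],"yaw":6,"claw":25},{"dp":[0,0,0],"yaw":6,"claw":25},{"dp":[0,0,0],"yaw":0,"claw":25}]'

```text
t: 25.05
position: [0.5475, 0.0087, 0.3759]
tcp_rot: [-1.571, -0.0, 2.35]
ft_force: [0.1, -0.9, 0.8]
opening: 0.276
```

```bash
python3 - <<'E'
from h import *
p=barhub();sock()
E
```

```text
bar 224 [-18.3  10.9 119. ] dir [ 0.838 -0.541  0.072] th -32.9 [-44.6  27.9 116.8] [ 14.1 -10.  121.8]
grasp hub [ -0.5   0.6 114.5] open 24.8 F hub [0.5 0.3 0.1] M [ 0.07  0.07 -0.01] jaw -135.3 q6 2.33 t 25.1
sock {14: 0, 18: 0, 22: 15, 26: 48, 30: 11, 34: 6, 38: 4, 42: 7, 46: 5, 50: 7, 54: 5}
shaft at [-0.8  5.2 65.5] slope [0.229 0.118]
```

Call:
carry_out --moves '[{"dp":[0,0,0],"yaw":5,"claw":25},{"dp":[0,0,0],"yaw":4,"claw":25},{"dp":[0,0,0],"yaw":0,"claw":25}]'

```text
t: 25.48
position: [0.5476, 0.0087, 0.3759]
tcp_rot: [-1.571, -0.0, 2.193]
ft_force: [-0.1, 0.3, 0.1]
opening: 0.274
```

```bash
python3 - <<'E'
from h import *
p=barhub();sock()
E
```

```text
bar 243 [-15.4  10.9 118.6] dir [ 0.827 -0.559  0.062] th -34.0 [-43.9  30.1 116.4] [ 20.8 -13.5 121.3]
grasp hub [ -0.5   0.6 114.5] open 24.8 F hub [-0.7 -0.3  0.6] M [0.08 0.03 0.02] jaw -144.3 q6 2.49 t 25.525
sock {14: 2, 18: 2, 22: 15, 26: 47, 30: 9, 34: 6, 38: 4, 42: 9, 46: 7, 50: 4, 54: 5}
shaft at [-1.9  5.5 65. ] slope [0.124 0.062]
```

Call:
carry_out --moves '[{"dp":[0,0,0],"yaw":4,"claw":25},{"dp":[0,0,0],"yaw":4,"claw":25},{"dp":[0,0,0],"yaw":0,"claw":25}]'

```text
t: 25.9
position: [0.5477, 0.0088, 0.3761]
tcp_rot: [-1.571, -0.0, 2.053]
ft_force: [-0.4, 1.1, 0.7]
opening: 0.274
```

```bash
python3 - <<'E'
from h import *
p=barhub();sock()
E
```

```text
bar 277 [-10.2  10.1 119.2] dir [ 0.761 -0.646  0.055] th -40.3 [-40.1  35.5 117. ] [ 27.6 -22.1 121.9]
grasp hub [ -0.3   0.7 114.6] open 25.0 F hub [-0.2  0.5  0.2] M [0.28 0.04 0.04] jaw -152.4 q6 2.63 t 25.95
sock {14: 2, 18: 1, 22: 13, 26: 48, 30: 12, 34: 8, 38: 4, 42: 4, 46: 7, 50: 6, 54: 5}
shaft at [-2.6  5.2 66.7] slope [0.06 0.05]
```

Call:
carry_out --moves '[{"dp":[0,0,0],"yaw":4,"claw":25},{"dp":[0,0,0],"yaw":4,"claw":25},{"dp":[0,0,0],"yaw":0,"claw":25}]'

```text
t: 26.32
position: [0.5478, 0.0088, 0.3763]
tcp_rot: [-1.572, 0.0, 1.913]
ft_force: [-0.1, 1.5, 2.9]
opening: 0.277
```

```bash
python3 - <<'E'
from h import *
p=barhub();sock()
E
```

```text
bar 310 [ -3.8   6.9 119.4] dir [ 0.694 -0.718  0.052] th -46.0 [-35.1  39.4 117.1] [ 30.6 -28.7 122. ]
grasp hub [ -0.    0.8 114.6] open 25.3 F hub [1.8 1.8 3.5] M [ 0.59 -0.16  0.27] jaw -160.4 q6 2.77 t 26.375
sock {14: 0, 18: 4, 22: 9, 26: 51, 30: 13, 34: 8, 38: 7, 42: 5, 46: 8, 50: 3, 54: 6}
shaft at [-3.5  5.4 67.4] slope [-0.056  0.076]
```

Call:
carry_out --moves '[{"dp":[0,0,0],"yaw":4,"claw":25},{"dp":[0,0,0],"yaw":4,"claw":25},{"dp":[0,0,0],"yaw":0,"claw":25}]'

```text
t: 26.75
position: [0.5479, 0.009, 0.3764]
tcp_rot: [-1.572, -0.0, 1.773]
ft_force: [0.7, 6.4, 4.7]
opening: 0.275
```

```bash
python3 - <<'E'
from h import *
p=barhub();sock()
E
```

```text
bar 319 [ -2.9   7.  118.9] dir [ 0.647 -0.761  0.047] th -49.7 [-32.6  41.9 116.8] [ 28.5 -30.  121.2]
grasp hub [  0.2   1.1 114.7] open 25.4 F hub [1.9 6.  5.3] M [ 1.37 -0.26  1.03] jaw -168.3 q6 2.91 t 26.8
sock {14: 0, 18: 2, 22: 17, 26: 42, 30: 15, 34: 5, 38: 6, 42: 7, 46: 6, 50: 5, 54: 5}
shaft at [-2.7  6.2 68.5] slope [0.02  0.093]
```

The nut is firm on its stop: the moment rose to 1.0 N m while the wrench moved only a few degrees, and the socket is still home. I'll open, align the jaws with the crossbar, grip it and lift along the hub axis.

Call:
carry_out --moves '[{"dp":[0,0,0],"yaw":0,"claw":40},{"dp":[0,0,0],"yaw":0,"claw":60},{"dp":[0,0,0],"yaw":0,"claw":60}]'

```text
t: 27.18
position: [0.5475, 0.0086, 0.3758]
tcp_rot: [-1.57, -0.0, 1.771]
ft_force: [-0.2, -0.4, 0.2]
opening: 0.574
```

```bash
python3 - <<'E'
from h import *
p=barhub();sock()
for th in(-50,-47,-44):
    t=np.radians(th);w=hubR()@[np.cos(t),np.sin(t),0];b=np.degrees(np.arctan2(w[1],w[0]));print(th,"jaw",b-90,b+90)
hd(0,0,10)
E
```

```text
bar 297 [ -2.7   6.3 118.5] dir [ 0.648 -0.76   0.036] th -49.6 [-33.1  41.9 116.9] [ 29.2 -31.2 120.3]
grasp hub [ -0.5   0.5 114.5] open 56.4 F hub [-0.4 -0.7 -0.7] M [ 0.21 -0.01  0.01] jaw -168.6 q6 2.92 t 27.225
sock {14: 0, 18: 2, 22: 14, 26: 44, 30: 11, 34: 7, 38: 7, 42: 6, 46: 8, 50: 3, 54: 7}
shaft at [-2.3  4.9 69.7] slope [0.02  0.032]
-50 jaw -155.09478518121347 24.905214818786533
-47 jaw -152.17629006061767 27.82370993938232
-44 jaw -149.21438629589818 30.785613704101834
hub shift (0, 0, 10) -> dp [ 1.9 -8.7  4.6]
```

Call:
carry_out --moves '[{"dp":[0,0,0],"yaw":-8,"claw":60},{"dp":[0,1,0],"yaw":-7,"claw":60},{"dp":[0,0,0],"yaw":0,"claw":40},{"dp":[0,0,0],"yaw":0,"claw":25},{"dp":[0,0,0],"yaw":0,"claw":5},{"dp":[0,0,0],"yaw":0,"claw":5},{"dp":[0,0,0],"yaw":0,"claw":5}]' --force 10

```text
t: 28.1
position: [0.5479, 0.0088, 0.3752]
tcp_rot: [-1.572, 0.0, 2.032]
ft_force: [3.2, 1.0, -2.0]
opening: 0.257
```

```bash
python3 - <<'E'
from h import *
p=barhub();sock();hd(0,0,10)
E
```

```text
bar 306 [ -5.2   7.1 119.2] dir [ 0.636 -0.77   0.048] th -50.4 [-33.3  41.1 117. ] [ 26.  -30.6 121.5]
grasp hub [ -0.4   0.8 113.6] open 23.5 F hub [ 2.4  0.5 -1.2] M [ 0.44 -0.69  0.02] jaw -153.6 q6 2.65 t 28.15
sock {14: 1, 18: 2, 22: 14, 26: 49, 30: 12, 34: 4, 38: 12, 42: 2, 46: 5, 50: 6, 54: 6}
shaft at [-2.3  5.3 66. ] slope [0.074 0.056]
hub shift (0, 0, 10) -> dp [ 3.  -8.7  4. ]
```

Call:
carry_out --moves '[{"dp":[1.8,-5.2,2.4],"yaw":0,"claw":5},{"dp":[1.8,-5.2,2.4],"yaw":0,"claw":5},{"dp":[1.8,-5.2,2.4],"yaw":0,"claw":5},{"dp":[1.8,-5.2,2.4],"yaw":0,"claw":5},{"dp":[0,0,0],"yaw":0,"claw":5}]' --force 12

```text
t: 28.78
position: [0.5356, 0.0109, 0.3961]
tcp_rot: [-1.571, -0.0, 2.032]
ft_force: [-0.2, 1.4, -2.0]
opening: 0.223
```

```bash
sed -i 's/loc\[...,2\]<140)/loc[...,2]<210)/' h.py; python3 - <<'E'
from h import *
p=barhub();sock();hd(0,0,10)
cv2.imwrite("pics/s9.png",cv2.resize(p[140:240,200:310],None,fx=5.5,fy=5.5,interpolation=cv2.INTER_CUBIC)[:,:,::-1])
E
```

```text
bar 304 [ -5.7  11.2 143.3] dir [ 0.806 -0.467  0.364] th -30.1 [-39.3  30.6 128.1] [ 39.5 -15.1 163.7]
grasp hub [ -1.    0.5 137.9] open 20.7 F hub [-1.2  1.1 -1.1] M [ 0.23 -0.05  0.02] jaw -153.6 q6 2.66 t 28.825
sock {14: 0, 18: 0, 22: 0, 26: 4, 30: 9, 34: 16, 38: 19, 42: 45, 46: 47, 50: 4, 54: 4}
shaft at [-6.1  1.9 59. ] slope [-0.018  0.029]
hub shift (0, 0, 10) -> dp [ 3.  -8.7  4. ]
```

Call:
carry_out --moves '[{"dp":[1.8,-5.2,2.4],"yaw":0,"claw":5},{"dp":[1.8,-5.2,2.4],"yaw":0,"claw":5},{"dp":[1.8,-5.2,2.4],"yaw":0,"claw":5},{"dp":[2.4,-7,3.2],"yaw":0,"claw":5},{"dp":[2.4,-7,3.2],"yaw":0,"claw":5},{"dp":[2.4,-10,3.2],"yaw":0,"claw":5},{"dp":[0,0,0],"yaw":0,"claw":5}]' --force 15

```text
t: 29.7
position: [0.5152, 0.0147, 0.4365]
tcp_rot: [-1.572, 0.001, 2.032]
ft_force: [-0.0, 0.5, -2.7]
opening: 0.212
```

```bash
python3 - <<'E'
from h import *
plan([]);wrench()
p=np.load("side.npz")["p"]
cv2.imwrite("pics/s10.png",cv2.resize(p[110:240,200:330],None,fx=4.5,fy=4.5,interpolation=cv2.INTER_CUBIC)[:,:,::-1])
E
```

```text
t 29.7 pt [0.5154 0.0147 0.2645] jaw -153.6 open 19.4 F [-0.   0.5 -2.7] q6 2.66
side bar n 285 c [0.5088 0.0266 0.2611] dir [ 0.357 -0.835  0.419] elev 24.7 yaw -66.9 lo [0.4947 0.0595 0.2446] hi [ 0.5272 -0.0164  0.2826]
```

The wrench is clear of the collar, and that was the last picture allowed. I'll work from depth numbers from here and carry the wrench to the stand.

```bash
python3 - <<'E'
from h import *
plan([([.50,.03,.31],-153.6,3),([.42,.20,.31],-100,8),([.406,.284,.29],-93.6,5)])
E
```

```text
t 29.8 pt [0.5152 0.0147 0.2635] jaw -153.6 open 19.4 F [ 0.2  0.5 -2.3] q6 2.66
[0.5  0.03 0.31] -153.6 [([7, -15, 2], np.float64(0.0)), ([7, -15, 2], np.float64(0.0)), ([7, -15, 2], np.float64(0.0))]
[0.42 0.2  0.31] -100 [([23, 0, 0], np.float64(-6.7)), ([23, 0, -3], np.float64(-6.7)), ([23, 0, -6], np.float64(-6.7)), ([22, 0, -9], np.float64(-6.7)), ([21, 0, -11], np.float64(-6.7)), ([19, 0, -13], np.float64(-6.7)), ([18, 0, -16], np.float64(-6.7)), ([16, 0, -17], np.float64(-6.7))]
[0.406 0.284 0.29 ] -93.6 [([6, 4, -16], np.float64(-1.3)), ([5, 4, -16], np.float64(-1.3)), ([5, 4, -16], np.float64(-1.3)), ([5, 4, -16], np.float64(-1.3)), ([4, 4, -17], np.float64(-1.3))]
```

Call:
carry_out --moves '[{"dp":[7,-15,2],"yaw":0,"claw":5},{"dp":[7,-15,2],"yaw":0,"claw":5},{"dp":[7,-15,2],"yaw":0,"claw":5},{"dp":[23,0,0],"yaw":-6.7,"claw":5},{"dp":[23,0,-3],"yaw":-6.7,"claw":5},{"dp":[23,0,-6],"yaw":-6.7,"claw":5},{"dp":[22,0,-9],"yaw":-6.7,"claw":5},{"dp":[21,0,-11],"yaw":-6.7,"claw":5}]' --force 20

```text
t: 30.8
position: [0.4494, 0.1378, 0.4814]
tcp_rot: [-1.571, 0.001, 2.621]
ft_force: [-0.3, 0.2, -2.6]
opening: 0.205
```

Call:
carry_out --moves '[{"dp":[19,0,-13],"yaw":-6.7,"claw":5},{"dp":[18,0,-16],"yaw":-6.7,"claw":5},{"dp":[16,0,-17],"yaw":-6.7,"claw":5},{"dp":[6,4,-16],"yaw":-1.3,"claw":5},{"dp":[5,4,-16],"yaw":-1.3,"claw":5},{"dp":[5,4,-16],"yaw":-1.3,"claw":5},{"dp":[5,4,-16],"yaw":-1.3,"claw":5},{"dp":[4,4,-17],"yaw":-1.3,"claw":5}]'

```text
t: 31.8
position: [0.4049, 0.285, 0.46]
tcp_rot: [-1.571, -0.0, 3.082]
ft_force: [0.5, 0.5, -1.8]
opening: 0.208
```

Call:
carry_out --moves '[{"dp":[0,0,0],"yaw":0,"claw":5}]'

```text
t: 31.92
position: [0.4049, 0.285, 0.46]
tcp_rot: [-1.57, -0.001, 3.083]
ft_force: [0.6, -0.4, -2.6]
opening: 0.213
```

```bash
cat >> h.py <<'E'
def shaftw():
    """wrench shaft/socket from both cameras' grey points under the grasp, world mm; camera-facing surface"""
    p,T,s=tool();g=p+T[:,1]*.172
    z=np.load("side.npz");im,d=z["p"],z["d"];C=cloud("side",d)*1000;hsv=cv2.cvtColor(im,cv2.COLOR_RGB2HSV).astype(int)
    G=g*1000
    m=(d>0)&(hsv[...,1]<100)&(np.hypot(C[...,0]-G[0],C[...,1]-G[1])<95)&(C[...,2]>62)&(C[...,2]<G[2]-22)
    k,lab,st,_=cv2.connectedComponentsWithStats(m.astype(np.uint8),connectivity=8);m=lab==1+st[1:,4].argmax()
    P=C[m];print("grey n",len(P))
    for lo in range(int(P[:,2].min()),int(P[:,2].max()),8):
        q=P[(P[:,2]>=lo)&(P[:,2]<lo+8)]
        if len(q)>3:print("  z",lo,len(q),q.mean(0).round(1),"xw",np.ptp(q[:,0]).round(1))
E
python3 - <<'E'
from h import *
plan([]);wrench();shaftw()
E
```

```text
t 31.925 pt [0.4048 0.2849 0.288 ] jaw -93.4 open 19.4 F [ 0.6 -0.4 -2.6] q6 2.2
side bar n 184 c [0.3717 0.2928 0.2734] dir [0.089 0.69  0.718] elev 45.9 yaw 82.7 lo [0.3708 0.2858 0.2661] hi [0.3754 0.3219 0.3037]
top bar n 15 c [0.4461 0.2708 0.3258] dir [ 0.115  0.276 -0.954] elev -72.6 yaw 67.4 lo [0.4402 0.2567 0.3745] hi [0.4492 0.2783 0.3002]
grey n 543
  z 174 16 [434.7 323.6 179.5] xw 16.6
  z 182 63 [441.5 323.4 186.4] xw 34.6
  z 190 86 [438.2 318.5 194.4] xw 34.8
  z 198 134 [438.  314.3 202.3] xw 32.3
  z 206 64 [438.2 312.  208.4] xw 25.5
  z 214 31 [430.6 306.5 217.7] xw 14.1
  z 222 25 [426.7 304.4 225.6] xw 12.8
  z 230 34 [423.3 302.2 234. ] xw 13.7
  z 238 29 [420.2 299.2 242.1] xw 13.8
  z 246 30 [417.1 297.4 250.1] xw 12.6
  z 254 27 [413.9 295.2 258.3] xw 13.6
  z 262 4 [412.9 295.3 263.1] xw 3.6
```

```bash
python3 - <<'E'
from h import *
p,T,s=tool();g=p+T[:,1]*.172
a=g+[.0095,-.029,0];b=a+[0,0,-.100];c=b+[0,0,-.030]
plan([(a,jaw(),2),(b,jaw(),4),(c,jaw(),3)])
E
```

```text
t 32.025 pt [0.405  0.284  0.2883] jaw -93.5 open 19.1 F [-0.2  0.1 -2.9] q6 2.2
[0.415 0.255 0.288] -93.45519616831648 [([-6, 0, 14], np.float64(-0.0)), ([-6, 0, 14], np.float64(-0.0))]
[0.415 0.255 0.188] -93.45519616831648 [([0, 25, 0], np.float64(-0.0)), ([0, 25, 0], np.float64(-0.0)), ([0, 25, 0], np.float64(-0.0)), ([0, 25, 0], np.float64(-0.0))]
[0.415 0.255 0.158] -93.45519616831648 [([0, 10, 0], np.float64(-0.0)), ([0, 10, 0], np.float64(-0.0)), ([0, 10, 0], np.float64(-0.0))]
```

Call:
carry_out --moves '[{"dp":[-6,0,14],"yaw":0,"claw":5},{"dp":[-6,0,14],"yaw":0,"claw":5},{"dp":[0,25,0],"yaw":0,"claw":5},{"dp":[0,25,0],"yaw":0,"claw":5},{"dp":[0,25,0],"yaw":0,"claw":5},{"dp":[0,18,0],"yaw":0,"claw":5},{"dp":[0,0,0],"yaw":0,"claw":5}]'

```text
t: 32.9
position: [0.4154, 0.2541, 0.3666]
tcp_rot: [-1.57, -0.002, 3.08]
ft_force: [-0.1, -0.1, -1.9]
opening: 0.208
```

```bash
python3 - <<'E'
from h import *
plan([]);snap("side","s11");shaftw()
z=np.load("side.npz");C=cloud("side",z["d"])*1000;hsv=cv2.cvtColor(z["p"],cv2.COLOR_RGB2HSV).astype(int)
m=(z["d"]>0)&(abs(C[...,2]-55)<4)&(hsv[...,1]>60)&(hsv[...,0]>40)&(hsv[...,0]<95)&(abs(C[...,0]-453)<60)&(abs(C[...,1]-280)<60)
G=C[m];print(len(G),G[:,:2].min(0),G[:,:2].max(0),cv2.minAreaRect(G[:,:2].astype(np.float32)))
E
```

```text
t 32.9 pt [0.4151 0.254  0.1946] jaw -93.5 open 19.0 F [-0.1 -0.1 -1.9] q6 2.13
grey n 449
  z 82 21 [446.3 291.3  87.1] xw 20.3
  z 90 59 [453.4 290.   94.5] xw 35.3
  z 98 74 [446.5 284.2 102.1] xw 34.9
  z 106 116 [449.5 281.3 109.7] xw 30.2
  z 114 43 [447.9 276.9 116.9] xw 22.9
  z 122 22 [438.9 273.3 126.1] xw 12.2
  z 130 24 [436.6 271.1 134.2] xw 12.3
  z 138 24 [432.9 269.6 142.6] xw 11.6
  z 146 23 [429.9 266.4 149.8] xw 12.3
  z 154 22 [426.6 265.8 157.9] xw 13.3
  z 162 21 [424.2 263.7 165. ] xw 11.8
982 [407.94292114 233.54117204] [498.6394497  326.22460851] ((453.2206115722656, 280.1322021484375), (85.1730728149414, 89.7168197631836), 3.9239296913146973)
```

Call:
carry_out --moves '[{"dp":[-3,5,-5],"yaw":0,"claw":5},{"dp":[0,10,0],"yaw":0,"claw":5},{"dp":[0,10,0],"yaw":0,"claw":5},{"dp":[0,10,0],"yaw":0,"claw":5},{"dp":[0,5,0],"yaw":0,"claw":5},{"dp":[0,0,0],"yaw":0,"claw":5}]' --force 15

```text
t: 33.7
position: [0.4192, 0.2605, 0.328]
tcp_rot: [-1.572, 0.001, 3.081]
ft_force: [-2.9, 0.9, 13.0]
opening: 0.174
```

```bash
python3 - <<'E'
from h import *
plan([]);snap("side","s12");shaftw()
E
```

```text
t 33.7 pt [0.4194 0.2607 0.156 ] jaw -93.5 open 15.9 F [-2.9  0.9 13. ] q6 2.14
grey n 329
  z 62 37 [459.6 271.2  66.8] xw 32.7
  z 70 51 [455.5 268.1  74.4] xw 36.7
  z 78 92 [449.4 266.2  81.8] xw 32.3
  z 86 78 [456.5 260.8  88.7] xw 24.9
  z 94 17 [445.3 262.3  97. ] xw 13.3
  z 102 19 [440.5 263.3 105.1] xw 12.4
  z 110 17 [436.6 263.8 113.4] xw 13.0
  z 118 16 [432.8 263.8 120.9] xw 13.6
```

The wrench has snapped flat in the jaws, leaving only a tilt towards +x, and its socket edge is touching the stand's top. I'll lift slightly, shift 21 mm in y and insert again.

Call:
carry_out --moves '[{"dp":[0,-14,0],"yaw":0,"claw":5},{"dp":[0,0,-11],"yaw":0,"claw":5},{"dp":[1,0,-10],"yaw":0,"claw":5},{"dp":[0,7,0],"yaw":0,"claw":5},{"dp":[0,0,0],"yaw":0,"claw":5}]' --force 12

```text
t: 34.38
position: [0.4185, 0.281, 0.3334]
tcp_rot: [-1.57, -0.001, 3.081]
ft_force: [-0.3, 0.5, -2.7]
opening: 0.172
```

```bash
python3 - <<'E'
from h import *
plan([]);snap("side","s13");shaftw()
E
```

```text
t 34.375 pt [0.4183 0.2808 0.1614] jaw -93.4 open 15.7 F [-0.3  0.5 -2.7] q6 2.18
grey n 351
  z 62 24 [456.5 291.1  67.2] xw 30.6
  z 70 44 [456.8 290.2  74.5] xw 37.5
  z 78 72 [449.4 287.   82.6] xw 36.6
  z 86 95 [451.5 284.5  89.8] xw 32.0
  z 94 52 [454.  281.1  95.9] xw 24.0
  z 102 19 [441.6 283.7 106.2] xw 11.8
  z 110 20 [438.5 283.1 113.9] xw 13.7
  z 118 14 [434.3 284.3 121.8] xw 11.1
  z 126 11 [430.8 285.4 128.6] xw 10.8
```

Call:
carry_out --moves '[{"dp":[2,7,0],"yaw":0,"claw":5},{"dp":[0,8,0],"yaw":0,"claw":5},{"dp":[0,7,0],"yaw":0,"claw":5},{"dp":[0,0,0],"yaw":0,"claw":5}]' --force 8

```text
t: 34.92
position: [0.4168, 0.2811, 0.3117]
tcp_rot: [-1.57, -0.001, 3.081]
ft_force: [-0.1, 0.6, -2.8]
opening: 0.174
```

```bash
python3 - <<'E'
from h import *
plan([]);snap("side","s14");shaftw()
E
```

```text
t 34.925 pt [0.4166 0.281  0.1397] jaw -93.5 open 15.8 F [-0.1  0.6 -2.8] q6 2.18
grey n 232
  z 62 101 [448. 286.  66.] xw 34.0
  z 70 72 [453.3 280.5  72.7] xw 26.2
  z 78 20 [441.5 283.3  82.2] xw 12.8
  z 86 16 [436.1 283.6  91.4] xw 13.9
  z 94 19 [434.1 283.8  98.2] xw 12.5
  z 102 4 [430.1 285.4 104.7] xw 4.0
```

Call:
carry_out --moves '[{"dp":[-5,0,0],"yaw":0,"claw":5},{"dp":[-5,0,0],"yaw":0,"claw":5},{"dp":[-5,1,0],"yaw":0,"claw":5},{"dp":[-5,1,0],"yaw":0,"claw":5},{"dp":[-5,2,0],"yaw":0,"claw":5},{"dp":[0,0,0],"yaw":0,"claw":5}]' --force 6

```text
t: 35.72
position: [0.4422, 0.2796, 0.3082]
tcp_rot: [-1.571, -0.0, 3.081]
ft_force: [-0.0, -0.2, -2.5]
opening: 0.176
```

```bash
python3 - <<'E'
from h import *
plan([]);snap("side","s15");shaftw()
E
```

```text
t 35.725 pt [0.4422 0.2796 0.1362] jaw -93.5 open 16.1 F [-0.  -0.2 -2.5] q6 2.15
grey n 79
  z 62 18 [452.9 283.   66.2] xw 15.1
  z 70 15 [450.6 283.4  74.2] xw 10.7
  z 78 17 [448.3 283.8  82.6] xw 11.0
  z 86 15 [446.4 283.5  90.1] xw 10.4
  z 94 13 [444.9 283.7  97.3] xw 12.0
```

Call:
carry_out --moves '[{"dp":[-4,3,0],"yaw":0,"claw":5},{"dp":[-4,4,0],"yaw":0,"claw":5},{"dp":[-3,5,0],"yaw":0,"claw":5},{"dp":[0,5,0],"yaw":0,"claw":5},{"dp":[0,0,0],"yaw":0,"claw":5}]'

```text
t: 36.4
position: [0.4527, 0.279, 0.2909]
tcp_rot: [-1.57, -0.001, 3.081]
ft_force: [-0.9, 0.1, -2.5]
opening: 0.176
```

```bash
python3 - <<'E'
from h import *
plan([]);snap("side","s16");shaftw()
E
```

```text
t 36.4 pt [0.4526 0.2789 0.1189] jaw -93.5 open 16.1 F [-0.9  0.1 -2.5] q6 2.14
grey n 35
  z 62 12 [452.4 283.4  66. ] xw 10.9
  z 70 16 [450.4 283.5  73.2] xw 9.7
  z 78 7 [449.8 284.   80.2] xw 8.4
```

Call:
carry_out --moves '[{"dp":[0,3,0],"yaw":0,"claw":5},{"dp":[0,3,0],"yaw":0,"claw":5},{"dp":[0,0,0],"yaw":0,"claw":5}]' --force 8

```text
t: 36.83
position: [0.4535, 0.2793, 0.2861]
tcp_rot: [-1.572, 0.002, 3.081]
ft_force: [1.4, 0.0, 5.7]
opening: 0.176
```

Call:
carry_out --moves '[{"dp":[0,3,0],"yaw":0,"claw":5},{"dp":[0,3,0],"yaw":0,"claw":5},{"dp":[0,0,0],"yaw":0,"claw":5}]'

```text
t: 37.2
position: [0.4537, 0.2794, 0.2804]
tcp_rot: [-1.572, 0.002, 3.081]
ft_force: [1.3, -1.4, 8.3]
opening: 0.174
```

```bash
python3 - <<'E'
from h import *
plan([]);wrench();shaftw()
E
```

```text
t 37.2 pt [0.4541 0.2796 0.1084] jaw -93.5 open 15.8 F [ 1.3 -1.4  8.3] q6 2.14
side bar n 225 c [0.4171 0.2904 0.1319] dir [-0.146 -0.448 -0.882] elev -61.9 yaw -108.1 lo [0.4263 0.3187 0.1876] hi [0.4145 0.2825 0.1163]
grey n 12
  z 62 11 [452.3 284.3  65.6] xw 8.8
```

```bash
cat >> h.py <<'E'
def barstand():
    for n in("side","top"):
        p,d=snap(n);C=cloud(n,d)*1000;hsv=cv2.cvtColor(p,cv2.COLOR_RGB2HSV).astype(int)
        m=(d>0)&(hsv[...,0]<22)&(hsv[...,1]>140)&(hsv[...,2]>70)&(np.hypot(C[...,0]-453,C[...,1]-280)<62)&(C[...,2]>95)&(C[...,2]<150)
        P=C[m]
        if len(P)<15: print(n,len(P));continue
        c=P.mean(0);a=np.linalg.svd(P-c)[2][0];a*=np.sign(a[0]);s=(P-c)@a;print(n,len(P),c.round(1),"dir",a.round(3),(c+a*np.percentile(s,2)).round(1),(c+a*np.percentile(s,98)).round(1),"zmax",np.percentile(P[:,2],[5,50,95]).round(1))
E
python3 - <<'E'
from h import *
barstand()
E
```

```text
side 196 [416.1 285.8 123.8] dir [1.    0.002 0.024] [399.1 285.8 123.4] [433.6 285.8 124.2] zmax [114.3 125.4 129.8]
top 0
```

The bar is level (1.4°), spanning z 114–130, so the wrench is upright on the stand floor and still held. Now I'll release it and retreat.

Call:
carry_out --moves '[{"dp":[0,0,0],"yaw":0,"claw":5},{"dp":[0,0,0],"yaw":0,"claw":20},{"dp":[0,0,0],"yaw":0,"claw":35},{"dp":[0,0,0],"yaw":0,"claw":50},{"dp":[0,0,0],"yaw":0,"claw":50},{"dp":[0,-20,0],"yaw":0,"claw":50},{"dp":[0,-40,0],"yaw":0,"claw":50},{"dp":[0,-50,0],"yaw":0,"claw":50}]'

```text
t: 38.4
position: [0.4526, 0.2789, 0.39]
tcp_rot: [-1.57, -0.002, 3.081]
ft_force: [-0.2, 0.5, 1.0]
opening: 0.545
```

Call:
carry_out --moves '[{"dp":[0,-50,0],"yaw":0,"claw":50},{"dp":[0,-50,0],"yaw":0,"claw":50},{"dp":[-30,0,50],"yaw":0,"claw":50},{"dp":[-30,0,50],"yaw":0,"claw":50},{"dp":[-30,0,50],"yaw":0,"claw":50},{"dp":[-30,0,50],"yaw":0,"claw":50},{"dp":[0,0,0],"yaw":0,"claw":50},{"dp":[0,0,0],"yaw":0,"claw":50}]'

```text
t: 39.4
position: [0.5603, 0.0722, 0.4892]
tcp_rot: [-1.571, -0.001, 3.08]
ft_force: [0.4, -0.4, -0.3]
opening: 0.547
```

```bash
python3 - <<'E'
from h import *
plan([]);barstand()
z=np.load("side.npz");C=cloud("side",z["d"])
for n,px in {"red":(327,283),"blue":(339,192),"dish":(245,160)}.items(): print(n,C[px[1],px[0]].round(3))
hsv=cv2.cvtColor(z["p"],cv2.COLOR_RGB2HSV).astype(int);loc=(C-H)@hubR()*1000
Y=loc[(hsv[...,0]>20)&(hsv[...,0]<35)&(hsv[...,1]>130)&(hsv[...,2]>120)&(loc[...,2]>42)&(loc[...,2]<56)&(abs(loc[...,0])<170)&(abs(loc[...,1])<120)]
ax=np.linalg.svd(Y-Y.mean(0))[2][0];ax*=-np.sign(ax[1]);print("bar angle",np.arctan2(ax[0],-ax[1]),len(Y))
E
```

```text
t 39.4 pt [0.5602 0.0722 0.3172] jaw -93.5 open 49.9 F [ 0.4 -0.4 -0.3] q6 1.72
side 554 [457.1 283.1 126.6] dir [ 0.997 -0.083  0.004] [410.3 287.  126.4] [505.3 279.1 126.8] zmax [116.3 128.7 132.1]
top 220 [464.8 276.5 130.3] dir [ 0.996 -0.092  0.006] [419.1 280.7 130. ] [503.9 272.9 130.5] zmax [126.6 130.  134.7]
red [0.362 0.158 0.094]
blue [ 0.384 -0.18   0.094]
dish [0.547 0.111 0.345]
bar angle 1.0068535980233613 404
```

```bash
python3 -c "
from plant import arm
print(arm.job_done())"
```

```text
the job is handed in; nothing more can be done
None
```

The job is handed in at about t = 39.5 s. My last checks passed where I could check. The one thing I could not check was the nut's final angle after the wrench came off.

- **Transit bar:** pushed up the slope to about 1.0 rad, clear of the collar. The last depth reading gave 1.007 rad.
- **Fitting the wrench:** I let it tilt in the grip, fitted it into the collar and turned it clockwise. Its socket top read about 27 mm above the seat, which with a socket about 28 mm long puts the mouth on the seat.
- **Tightening the nut:** it came up firm against its stop. On the last push the moment rose from about 0.3 to 1.0 N m for about 4° of movement.
- **Slipping when overdriven:** the wrench turned about 205° in all, more than the nut could have. I read this as the socket jumping a flat twice once the nut was already on its stop. Nothing measured the nut directly, so that reading, and that lifting the wrench off did not turn the nut back, is inferred from the wrench angles and moments.
- **Wrench in the stand:** lowered until the floor pushed back with 6–8 N, with the crossbar level to about 1.4°, then released. Afterwards the crossbar's top read z ≈ 0.131 m, level, with its middle about 5 mm from the hole centre.
- **Slips on the way:** the wrench slid to the fingertips during the tilting, and it touched the stand's top once with 13 N. Both were corrected.
- **Bystanders:** the red and blue tubes read within about 2 mm of where they started. The arm hid the dishes in the last picture and I did not re-measure the ruler. I felt no contact with either.

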